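# Cover the washed pots with their own lids

## Task

The pots are washed and dry; now cover each one with its own lid to keep the dust out: the big and the small red enamel lid on the big and the small red enamel pot, the big and the small aluminium lid on the big and the small aluminium pot. Set every lid down, without dropping it, so that it sits flat and centred on its pot with the knob up, leave the pots standing where they are, and do not shift or upset the glass or the strainer.

Things in the scene. Friction and masses are not known exactly. Their poses are not given: they have to be found in the camera images.
- lid_red_big_mid (a point): Big red enamel (dark edge, dark knob) round lid, 136 mm across, 140 g, knob up. Point: on its axis, 20 mm above its lowest face, 20 mm below the knob's top; z axis up. From the lowest face up: plug 90 mm across, 0 to 5 mm (hangs in the pot's mouth); rim 136 mm across, 5 to 8 mm; slight dome to 10 mm; round knob 25 mm across, 16 to 40 mm (neck 16 mm across below it).
- pot_red_big: Big red enamel pot, white inside on the bottom, loose, open, empty, 68 mm tall, 300 g. Origin: centre of its underside, z axis up. Flat lip 136 mm across, mouth 116 mm across. Its own lid rests with the rim's underside on the lip, 68 mm up. Two dark ear handles stick out 15 mm past the lip, along its own +y and -y, at a height of about 54 mm.
- lid_red_small_mid (a point): Small red enamel (dark edge, dark knob) round lid, 106 mm across, 90 g, knob up. Point: on its axis, 20 mm above its lowest face, 20 mm below the knob's top; z axis up. From the lowest face up: plug 62 mm across, 0 to 5 mm (hangs in the pot's mouth); rim 106 mm across, 5 to 8 mm; slight dome to 10 mm; round knob 25 mm across, 16 to 40 mm (neck 16 mm across below it).
- pot_red_small: Small red enamel pot, white inside on the bottom, loose, open, empty, 56 mm tall, 200 g. Origin: centre of its underside, z axis up. Flat lip 106 mm across, mouth 88 mm across. Its own lid rests with the rim's underside on the lip, 56 mm up. Two dark ear handles stick out 15 mm past the lip, along its own +y and -y, at a height of about 42 mm.
- lid_alu_big_mid (a point): Big bare silvery aluminium (black knob) round lid, 136 mm across, 140 g, knob up. Point: on its axis, 20 mm above its lowest face, 20 mm below the knob's top; z axis up. From the lowest face up: plug 90 mm across, 0 to 5 mm (hangs in the pot's mouth); rim 136 mm across, 5 to 8 mm; slight dome to 10 mm; round knob 25 mm across, 16 to 40 mm (neck 16 mm across below it).
- pot_alu_big: Big bare silvery aluminium pot, loose, open, empty, 68 mm tall, 300 g. Origin: centre of its underside, z axis up. Flat lip 136 mm across, mouth 116 mm across. Its own lid rests with the rim's underside on the lip, 68 mm up. No handles.
- lid_alu_small_mid (a point): Small bare silvery aluminium (black knob) round lid, 106 mm across, 90 g, knob up. Point: on its axis, 20 mm above its lowest face, 20 mm below the knob's top; z axis up. From the lowest face up: plug 62 mm across, 0 to 5 mm (hangs in the pot's mouth); rim 106 mm across, 5 to 8 mm; slight dome to 10 mm; round knob 25 mm across, 16 to 40 mm (neck 16 mm across below it).
- pot_alu_small: Small bare silvery aluminium pot, loose, open, empty, 56 mm tall, 200 g. Origin: centre of its underside, z axis up. Flat lip 106 mm across, mouth 88 mm across. Its own lid rests with the rim's underside on the lip, 56 mm up. No handles.
- glass_cup: A small clear drinking glass, 75 mm tall, 66 mm across the rim, standing empty among the pots and lids. A bystander, to be left alone. Origin: centre of its underside.
- strainer: A silvery aluminium tea strainer lying on the table: perforated bowl 76 mm across and 29 mm high, its centre 60 mm along +x from the origin, thin handle reaching 104 mm along -x. A bystander, to be left alone. Origin: on its axis, at table height; z up.
Things that resemble listed ones, but are neither listed nor needed, are in the scene too. What is shaped like the part that bears lid_red_big_mid but green or pink is not meant.

How it is judged:
By the outcome, as a careful person would: the job done as asked, in the order asked, and still so for the second after the job is handed in, with the robot touching nothing.
It also fails if it takes over 120 s, if anything falls off the work surface, if the arm or the gripper's body presses on something with over 40 N, if the wrist force passes 120 N, or if a joint passes its speed limit or range.

## Robot

A 6-joint arm with a two-finger parallel gripper is mounted at the origin on the work surface. World frame = base frame: x ahead of the robot, y to its left, z up, the work surface at z = 0. Lengths are in m, angles in rad, forces in N, time in s.
With the tool pointing down it reaches from about 0.275 to 0.75 m from the base axis. Payload 10.2 kg.
Tool frame: the origin (TCP) lies on the centre line of the jaws, within the pads' length; the fingertips stand 8 mm ahead of it and the grasp point (between the pads) lies 11 mm behind it; z points along the fingers, y is the line along which they close (so a half turn about z gives the same grasp; the last joint's range is limited). The gripper opens to 85 mm and grips with 20 to 120 N. Pads are 22 mm wide; open, the fingers measure 114 mm over their backs; the gripper's body (76 mm by 85 mm) begins 54 mm behind the grasp point. The pads swing forward as they close: fully open they stand 13 mm farther back than shut.
Start: joints at [0.935, 0.313, 1.498, -0, 1.331, -0.223], TCP at [0.211, 0.481, 0.239] pointing down, gripper open.
Joint ranges: [-2.94, 2.94], [-0.97, 2.17], [0.19, 2.56], [-1.23, 4.37], [0.02, 3.11], [-2.88, 2.88]. Speed limits (rad/s): [2.39, 2.39, 3.01, 3.14, 3.14, 3.14].

## Interface

Orientations are given as a 3x3 rotation matrix whose columns are the frame's x, y, z axes.
In Python, from cell import r gives the robot as it stands.
- The arm moves only by the tool play_rows, never from a script. Its argument "plan" is a list of rows, each an object of numbers: "dx", "dy", "dz": the shift along the world's x, y, z in m; "wx", "wy", "wz": the turn, a rotation vector about the world's x, y, z in degrees; "grip": the finger opening in m, from 0 to 0.0854. In form: [{"dx": .., "dy": .., "dz": .., "wx": .., "wy": .., "wz": .., "grip": ..}, ...]. A call has 1 to 5 rows; each row is the pose to reach, as a shift and turn from the pose commanded when the call began; what a row does not reach only later rows make up. A row lasts 1/10 s, in which the tool goes at most 50 mm and 8.59 degrees, less where a joint would pass 70% of its speed; a pose out of reach is approached as far as the arm can. A call with a gripper value outside its range is refused whole. The fingers move at their own pace and stop on an object; "squeeze" is the grip in N (left out, the last holds). Time passes only in rows, so rows that repeat a pose let the fingers close. It gives the time, the measured TCP pose, the force, the opening and the grip force at its end, in the units of the state.
- r.state(): the state, without advancing time (a new reading comes with each control period).
- r.read_camera(name): name is "scene" or "side" or "wrist"; returns the picture (480x640x3 uint8, blue, green, red); there is no depth.
- r.camera_model(name): a dict with "fx", "fy", "cx", "cy" (pixels), "view" (4x4, takes a point from world to camera coordinates); the wrist camera has in their place "hand_eye" (4x4, takes a point from camera to tool coordinates, whose origin is the TCP and whose axes are the flange's). Camera axes: x right, y up, looking along -z (the intrinsics and any distortion apply to the point x, -y, -z); pixel columns grow to the right and rows downward; lengths in m; the calibration is good to about 2 mm. A picture is of the moment at which its call begins: read the wrist's pose just before it. camera_model takes no time and is no camera call.
- r.finish_job(): hands the job in; it is judged then, once.
Trained networks look in the newest picture that a camera, given by its name, has taken for a name from the list of things; names that differ only in an ending like _2 or _b are one class to them, and where a whole thing is asked for, a point or a joint stands for the part that bears it (a point fixed in the world has none). Each returns a list of dicts, best first, with "conf" (0 to 1); they miss things now and then, are a little off and sometimes report something else, mostly with a low value. They report only what shows in the picture. A call takes as long as a camera call. They do not tell look-alikes from the thing itself.
- r.find_in(label, camera): "xyz" ([x, y, z] in m, in world coordinates, good to about 4 mm: the middle of the surface that is visible of it).
- r.trace(label, camera): "pixels" (480x640 bool, what is visible of it).
- r.tip_of(label, camera): "xyz" ([x, y, z] in m, in world coordinates, good to about 4 mm: a listed point, or the origin of a listed thing).
The state is a dict: "t": time; "joint_positions": joint angles; "qd": joint speeds; "effort": joint torques, N m; "tool_pos": TCP position; "ee_rot": TCP orientation; "contact_force": force on the tool from outside, world axes, zero at the start; "ft_torque": the same for the moment, N m; "grip_width": finger opening in m; "grip_force": force on a finger pad.
Only numpy, scipy, OpenCV 4.12 (cv2) and the standard library are available. Lean on these libraries where they do the work, as an engineer would, in place of code of your own. Each camera call takes 0.05 s, during which the arm holds its last target. There are 200 camera calls.

## Working session

There is one attempt and no reset: what is moved stays moved. The work goes in short steps, Python scripts to look and compute and a tool call to move; the robot and the scene stay as the last step left them, time stands still between calls to the robot, and variables do not carry over. Pictures are saved under pics/ and viewed, at most 14 in all, crops included, and the job is handed in when it is done.

Besides the shell and the picture viewer there is one more tool, called as name([rows], argument=value, ...), one row to a line, values as JSON. play_rows: Moves the arm, as the interface text tells. Its arguments: {"type":"object","properties":{"plan":{"type":"array","items":{"type":"object","properties":{"dx":{"type":"number"},"dy":{"type":"number"},"dz":{"type":"number"},"wx":{"type":"number"},"wy":{"type":"number"},"wz":{"type":"number"},"grip":{"type":"number"}}}},"squeeze":{"type":"number"}},"required":["plan"]}

```bash
ls; mkdir -p pics; python3 - <<'E'
from cell import r
import cv2
s=r.state();print(s['t'],s['tool_pos'],s['ee_rot'],s['grip_width'])
for c in('scene','side'):
    cv2.imwrite(f'pics/{c}0.png',r.read_camera(c)); 
    for k in('lid_red_big_mid','pot_red_big','lid_red_small_mid','pot_red_small','lid_alu_big_mid','pot_alu_big','lid_alu_small_mid','pot_alu_small','glass_cup','strainer'):
        print(c,k,[(d['xyz'] if isinstance(d['xyz'],list) else d['xyz'].round(3).tolist(),round(d['conf'],2)) for d in r.tip_of(k,c)[:4]])
print(r.camera_model('scene'));print(r.camera_model('wrist'));print(r.state()['t'])
E
```

```text
pics
0.0 [0.21048596 0.48069684 0.23874014] [[-9.16003730e-01  4.01169048e-01 -7.49292820e-04]
 [ 4.01169653e-01  9.16003200e-01 -1.02300198e-03]
 [ 2.75957891e-04 -1.23766717e-03 -9.99999196e-01]] 0.0854433182116826
scene lid_red_big_mid [([0.1973, 0.2878, 0.0213], 0.79), ([0.4398, -0.0948, 0.0158], 0.56), ([0.2004, -0.2782, 0.0181], 0.56)]
scene pot_red_big [([0.3711, 0.2679, 0.0016], 0.75)]
scene lid_red_small_mid [([0.656, -0.1328, 0.0215], 0.91), ([0.3742, 0.2662, -0.0], 0.49)]
scene pot_red_small [([0.4422, 0.104, 0.0011], 0.74)]
scene lid_alu_big_mid [([0.6591, 0.1428, 0.0222], 0.74)]
scene pot_alu_big [([0.5353, -0.4356, -0.0004], 0.9)]
scene lid_alu_small_mid [([0.5121, 0.4263, 0.0165], 0.66), ([0.5365, -0.4379, -0.0011], 0.61)]
scene pot_alu_small [([0.4282, -0.2738, -0.0036], 0.65)]
scene glass_cup [([0.5452, 0.0068, -0.001], 0.78)]
scene strainer [([0.6527, -0.3153, 0.0014], 0.56), ([0.371, 0.2662, -0.0001], 0.34)]
side lid_red_big_mid [([0.1968, 0.2845, 0.02], 0.58), ([0.4391, -0.0948, 0.0151], 0.56)]
side pot_red_big [([0.3698, 0.2649, 0.0016], 0.87), ([0.429, -0.2757, 
[... 633 characters left out ...]
[ 0.83049361,  0.55694356, -0.00970768, -0.35691286],
       [-0.40651586,  0.61791197,  0.67300048,  0.15000551],
       [ 0.38082178, -0.55497627,  0.73957833, -1.67534215],
       [ 0.        ,  0.        ,  0.        ,  1.        ]])}
{'fx': 380.53868697712704, 'fy': 380.53868697712704, 'cx': 318.3030421845841, 'cy': 242.39235079547717, 'hand_eye': array([[-2.73403128e-04,  9.60472522e-01,  2.78374674e-01,
         7.06966759e-02],
       [ 9.99999963e-01,  2.65336979e-04,  6.66520423e-05,
        -6.37780993e-04],
       [-9.84563985e-06,  2.78374682e-01, -9.60472559e-01,
        -1.35261745e-01],
       [ 0.00000000e+00,  0.00000000e+00,  0.00000000e+00,
         1.00000000e+00]])}
1.1
```

View pics/scene0.png

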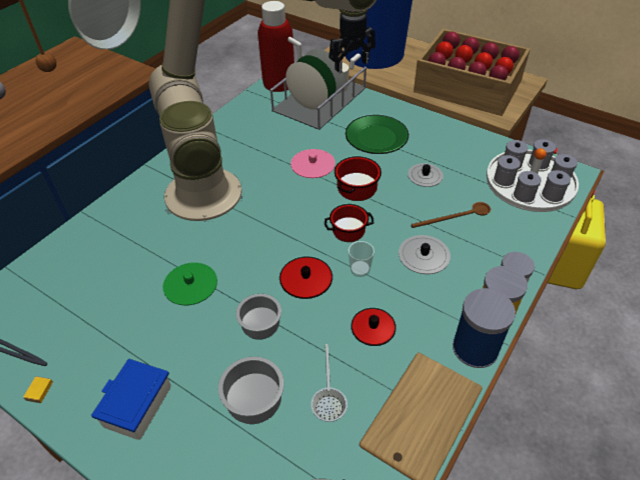

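View pics/side0.png

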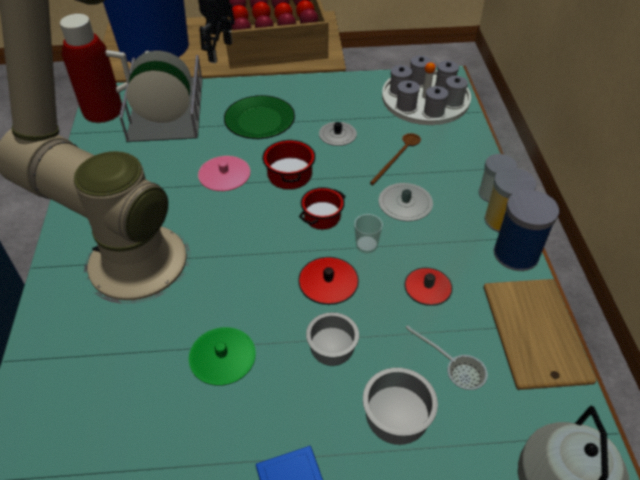

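The lid candidates in the scene picture are pink (313,162), green (190,283), red with dark edge (306,277) and small red (373,326). The red one at (306,277) is lid_red_big because it is large, red and has a dark knob. The small red lid is at (373,326), and the aluminium lids are at (425,253) big and (425,174) small. The pots are red big (358,178), red small (350,222), alu small (259,316) and alu big (252,389).

```bash
cat > h.py <<'E'
from cell import r
import numpy as np, cv2
from scipy.optimize import least_squares
def to_plane(px, s, z):
    m=r.camera_model('wrist'); H=np.array(m['hand_eye'])
    R=np.array(s['ee_rot']); p=np.array(s['tool_pos'])
    px=np.asarray(px,float).reshape(-1,2)
    d=np.c_[(px[:,0]-m['cx'])/m['fx'],-(px[:,1]-m['cy'])/m['fy'],-np.ones(len(px))]
    d=d@(R@H[:3,:3]).T; o=R@H[:3,3]+p
    return (o+d*((z-o[2])/d[:,2])[:,None])[:,:2]
def fit(label, s, z, rad, guess):
    """known-radius robust circle through the outline of the mask nearest the guess"""
    best=None
    for t in r.trace(label,'wrist'):
        c,_=cv2.findContours(t['pixels'].astype(np.uint8),cv2.RETR_EXTERNAL,cv2.CHAIN_APPROX_NONE)
        if not c: continue
        c=max(c,key=cv2.contourArea); 
        if len(c)<40: continue
        q=c.reshape(-1,2); q=q[(q[:,0]>2)&(q[:,0]<637)&(q[:,1]>2)&(q[:,1]<477)]
        w=to_plane(q+0.0,s,z); m=np.median(w,0)
        if np.linalg.norm(m-guess)>.06: continue
        f=least_squares(lambda v:np.hypot(*(w-v).T)-rad,guess,loss='cauchy',f_scale=.0015)
        e=np.abs(np.hypot(*(w-f.x).T)-rad)
        print(label,round(t['conf'],2),'fit',f.x.round(4),'inl',round(np.mean(e<.003),2)); return f.x
    print(label,'not found')
P={'lid_red_big_mid':(.0065,.068,(.4395,-.095)),'pot_red_big':(.068,.068,(.370,.266)),'lid_red_small_mid':(.0065,.053,(.658,-.132)),
'pot_red_small':(.056,.053,(.4425,.102)),'lid_alu_big_mid':(.0065,.068,(.656,.140)),'pot_alu_big':(.068,.068,(.538,-.434)),
'lid_alu_small_mid':(.0065,.053,(.5125,.427)),'pot_alu_small':(.056,.053,(.4287,-.273))}
def look(labels,save=None):
    s=r.state(); im=r.read_camera('wrist')
    if save: cv2.imwrite(save,im)
    print('t',round(s['t'],2),'tcp',np.round(s['tool_pos'],4),'F',np.round(s['contact_force'],1),'g',s['grip_width'],s['grip_force'])
    for l in labels:
        fit(l,s,*P[l])
        print('   tip',[(np.round(d['xyz'],4).tolist(),round(d['conf'],2)) for d in r.tip_of(l,'wrist')[:3]])
E
python3 - <<'E'
import cv2
im=cv2.imread('pics/scene0.png')[130:400,150:470]
cv2.imwrite('pics/crop.png',cv2.resize(im,None,fx=2.2,fy=2.2,interpolation=3))
E
```

play_rows([
  {"dx": 0.04, "dy": -0.03, "dz": 0.01, "grip": 0.06},
  {"dx": 0.08, "dy": -0.06, "dz": 0.03},
  {"dx": 0.12, "dy": -0.1, "dz": 0.04},
  {"dx": 0.15, "dy": -0.14, "dz": 0.06},
  {"dx": 0.17, "dy": -0.18, "dz": 0.06},
])

```text
invalid input
```

play_rows([
  {"dx": 0.01, "dy": -0.04},
  {"dx": 0.02, "dy": -0.08},
  {"dx": 0.03, "dy": -0.12},
  {"dx": 0.03, "dy": -0.12},
  {"dx": 0.03, "dy": -0.12},
])

```text
invalid input
```

```bash
python3 -c "
from h import *
look(['pot_red_big','pot_red_small','lid_alu_big_mid'],'pics/w1.png')"
```

```text
t 1.1 tcp [0.2106 0.4809 0.2393] F [-0.3 -0.2 -0. ] g 0.08557810585568022 0.0
pot_red_big not found
   tip [([0.3657, 0.2704, 0.0032], 0.79)]
pot_red_small not found
   tip []
lid_alu_big_mid not found
   tip []
```

View pics/crop.png

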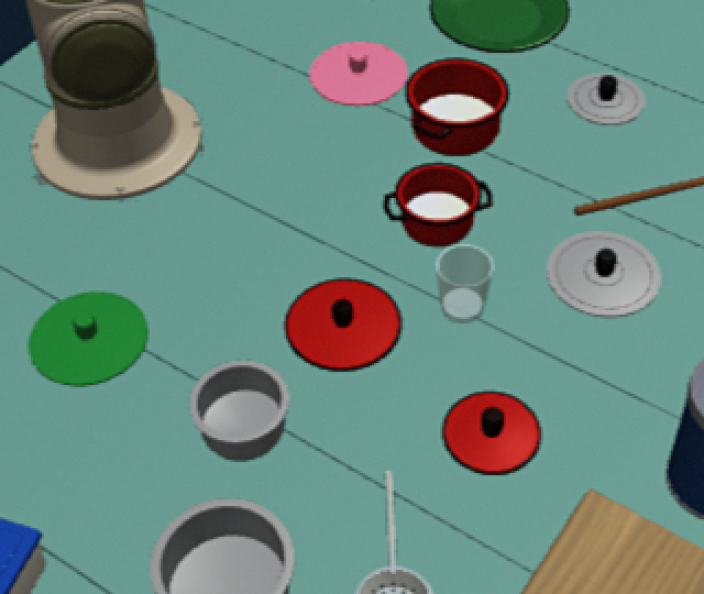

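View pics/w1.png

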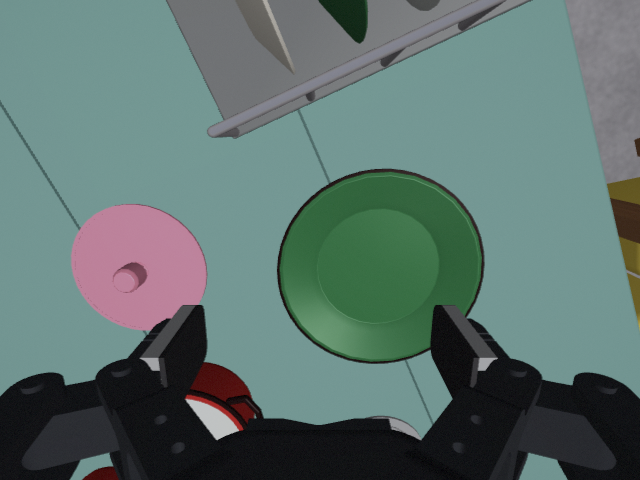

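The crop confirms the red lid with the dark knob (crop (343,322)) as the big one and the other red lid (492,430) as the small one. The pink and green lids are decoys. The move call was refused, so I'm retrying with complete rows.

play_rows([
  {"dx": 0.04, "dy": -0.03, "dz": 0.01, "wx": 0, "wy": 0, "wz": 0, "grip": 0.06},
  {"dx": 0.08, "dy": -0.06, "dz": 0.03, "wx": 0, "wy": 0, "wz": 0, "grip": 0.06},
  {"dx": 0.12, "dy": -0.09, "dz": 0.04, "wx": 0, "wy": 0, "wz": 0, "grip": 0.06},
  {"dx": 0.15, "dy": -0.13, "dz": 0.06, "wx": 0, "wy": 0, "wz": 0, "grip": 0.06},
  {"dx": 0.18, "dy": -0.17, "dz": 0.06, "wx": 0, "wy": 0, "wz": 0, "grip": 0.06},
], squeeze=40)

```text
t: 1.95
tool_pos: [0.3868, 0.3167, 0.3006]
ee_rot: [[-0.916, 0.401, 0.003], [0.401, 0.916, 0.001], [-0.002, 0.003, -1.0]]
contact_force: [1.8, -0.7, 0.5]
grip_width: 0.0597
grip_force: 0.0
```

play_rows([
  {"dx": 0.02, "dy": -0.04, "dz": 0, "wx": 0, "wy": 0, "wz": 0, "grip": 0.06},
  {"dx": 0.03, "dy": -0.08, "dz": 0, "wx": 0, "wy": 0, "wz": 0, "grip": 0.06},
  {"dx": 0.04, "dy": -0.11, "dz": 0, "wx": 0, "wy": 0, "wz": 0, "grip": 0.06},
  {"dx": 0.04, "dy": -0.11, "dz": 0, "wx": 0, "wy": 0, "wz": 0, "grip": 0.06},
  {"dx": 0.04, "dy": -0.11, "dz": 0, "wx": 0, "wy": 0, "wz": 0, "grip": 0.06},
])

```text
t: 2.45
tool_pos: [0.4254, 0.2077, 0.2989]
ee_rot: [[-0.915, 0.402, 0.0], [0.402, 0.915, 0.0], [0.0, 0.0, -1.0]]
contact_force: [-0.4, 0.4, -0.5]
grip_width: 0.0599
grip_force: 0.0
```

```bash
python3 -c "
from h import *
look(['pot_red_big','pot_red_small'],'pics/w2.png')"
```

```text
t 2.45 tcp [0.4254 0.2077 0.2989] F [-0.4  0.4 -0.5] g 0.059877854308308644 0.0
pot_red_big 0.85 fit [0.3688 0.2661] inl 0.76
   tip [([0.3673, 0.2673, 0.0031], 0.72)]
pot_red_small 0.95 fit [0.4409 0.1044] inl 0.6
   tip [([0.4373, 0.1043, 0.0026], 0.63), ([0.4382, -0.0943, 0.0239], 0.58), ([0.6601, -0.134, 0.0226], 0.24)]
```

play_rows([
  {"dx": 0.01, "dy": -0.05, "dz": 0, "wx": 0, "wy": 0, "wz": 0, "grip": 0.06},
  {"dx": 0.02, "dy": -0.1, "dz": -0.02, "wx": 0, "wy": 0, "wz": 0, "grip": 0.06},
  {"dx": 0.02, "dy": -0.15, "dz": -0.05, "wx": 0, "wy": 0, "wz": 0, "grip": 0.06},
  {"dx": 0.02, "dy": -0.2, "dz": -0.06, "wx": 0, "wy": 0, "wz": 0, "grip": 0.06},
  {"dx": 0.03, "dy": -0.24, "dz": -0.06, "wx": 0, "wy": 0, "wz": 0, "grip": 0.06},
])

```text
t: 3.2
tool_pos: [0.4534, -0.0282, 0.2379]
ee_rot: [[-0.917, 0.4, -0.002], [0.4, 0.917, 0.001], [0.002, -0.0, -1.0]]
contact_force: [1.9, 0.4, 0.8]
grip_width: 0.0598
grip_force: 0.0
```

play_rows([
  {"dx": 0, "dy": -0.03, "dz": 0, "wx": 0, "wy": 0, "wz": 0, "grip": 0.06},
  {"dx": 0, "dy": -0.05, "dz": 0, "wx": 0, "wy": 0, "wz": 0, "grip": 0.06},
  {"dx": 0, "dy": -0.05, "dz": 0, "wx": 0, "wy": 0, "wz": 0, "grip": 0.06},
  {"dx": 0, "dy": -0.05, "dz": 0, "wx": 0, "wy": 0, "wz": 0, "grip": 0.06},
])

```text
t: 3.6
tool_pos: [0.4545, -0.0767, 0.2391]
ee_rot: [[-0.916, 0.401, -0.0], [0.401, 0.916, 0.0], [0.0, 0.0, -1.0]]
contact_force: [0.4, -0.0, -0.3]
grip_width: 0.0599
grip_force: 0.0
```

```bash
python3 -c "
from h import *
look(['lid_red_big_mid','lid_red_small_mid','pot_alu_small'],'pics/w3.png')"
```

```text
t 3.6 tcp [ 0.4545 -0.0767  0.2391] F [ 0.4 -0.  -0.3] g 0.05992527298253944 0.0
lid_red_big_mid 0.94 fit [ 0.4388 -0.0972] inl 1.0
   tip [([0.4399, -0.093, 0.0236], 0.72), ([0.6613, -0.1346, 0.0207], 0.16)]
lid_red_small_mid 0.72 fit [ 0.6589 -0.1323] inl 0.81
   tip [([0.6623, -0.1341, 0.0216], 0.69)]
pot_alu_small 0.94 fit [ 0.4295 -0.2729] inl 0.73
   tip [([0.4345, -0.2765, 0.0007], 0.76)]
```

View pics/w2.png

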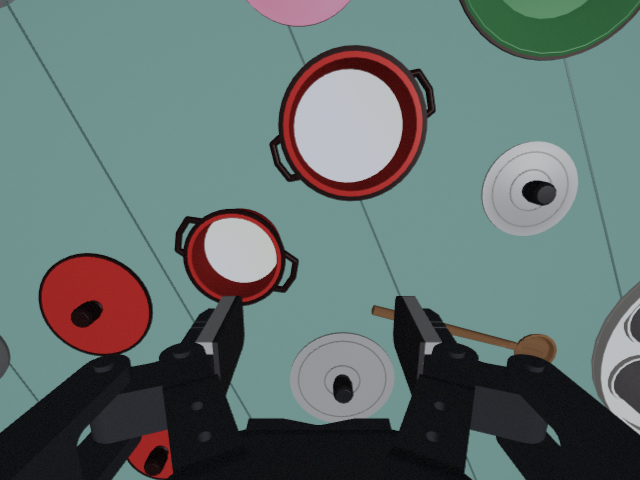

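View pics/w3.png

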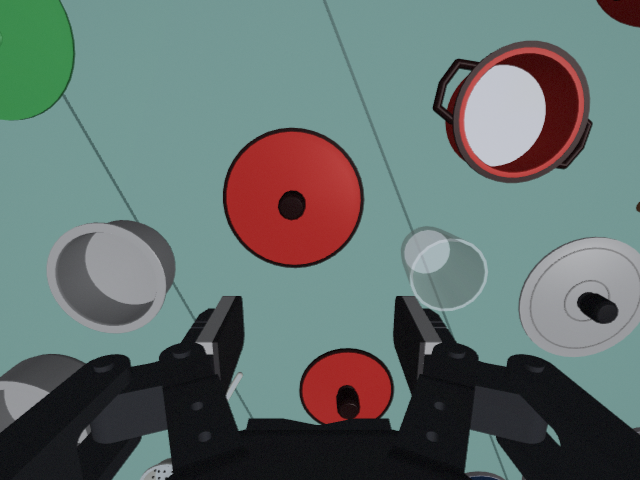

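The first wrist view shows both red pots at (353,122) and (235,257). The second shows the big red lid at (293,197) with its knob at (291,205). Next I go down onto that knob.

play_rows([
  {"dx": -0.016, "dy": -0.021, "dz": -0.03, "wx": 0, "wy": 0, "wz": 0, "grip": 0.06},
  {"dx": -0.016, "dy": -0.021, "dz": -0.075, "wx": 0, "wy": 0, "wz": 0, "grip": 0.06},
  {"dx": -0.016, "dy": -0.021, "dz": -0.12, "wx": 0, "wy": 0, "wz": 0, "grip": 0.06},
  {"dx": -0.016, "dy": -0.021, "dz": -0.15, "wx": 0, "wy": 0, "wz": 0, "grip": 0.06},
  {"dx": -0.016, "dy": -0.021, "dz": -0.15, "wx": 0, "wy": 0, "wz": 0, "grip": 0.06},
])

```text
t: 4.45
tool_pos: [0.4366, -0.0973, 0.0863]
ee_rot: [[-0.916, 0.401, -0.006], [0.401, 0.916, 0.003], [0.007, 0.0, -1.0]]
contact_force: [-0.2, -0.7, 0.6]
grip_width: 0.0601
grip_force: 0.0
```

```bash
python3 -c "
from h import *
look(['lid_red_big_mid'],'pics/w4.png')"
```

```text
t 4.45 tcp [ 0.4366 -0.0973  0.0863] F [-0.2 -0.7  0.6] g 0.060123762960320196 0.0
lid_red_big_mid 0.65 fit [ 0.4387 -0.0972] inl 0.85
   tip [([0.4413, -0.0957, 0.0193], 0.64)]
```

View pics/w4.png

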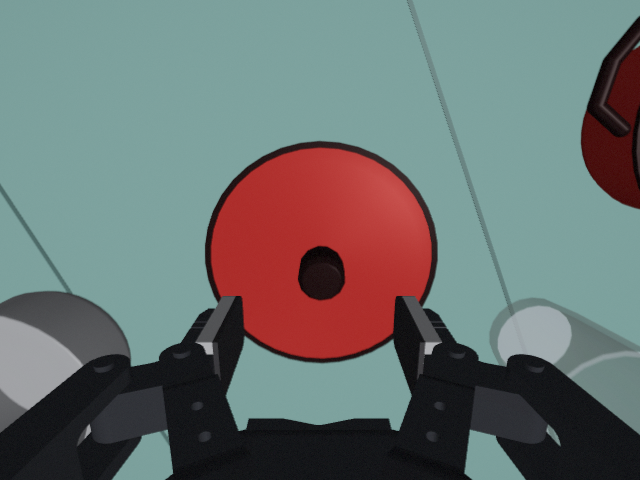

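The knob at (321,272) is centred between the jaws. I'll go down and grip it.

play_rows([
  {"dx": 0.002, "dy": 0, "dz": -0.035, "wx": 0, "wy": 0, "wz": 0, "grip": 0.06},
  {"dx": 0.002, "dy": 0, "dz": -0.064, "wx": 0, "wy": 0, "wz": 0, "grip": 0.06},
  {"dx": 0.002, "dy": 0, "dz": -0.064, "wx": 0, "wy": 0, "wz": 0, "grip": 0.04},
  {"dx": 0.002, "dy": 0, "dz": -0.064, "wx": 0, "wy": 0, "wz": 0, "grip": 0.02},
  {"dx": 0.002, "dy": 0, "dz": -0.064, "wx": 0, "wy": 0, "wz": 0, "grip": 0.01},
], squeeze=40)

```text
t: 5.1
tool_pos: [0.4417, -0.099, 0.0273]
ee_rot: [[-0.916, 0.401, 0.003], [0.401, 0.916, -0.002], [-0.004, -0.0, -1.0]]
contact_force: [-0.7, 0.9, 5.7]
grip_width: 0.0235
grip_force: 39.0
```

play_rows([
  {"dx": 0, "dy": 0, "dz": 0, "wx": 0, "wy": 0, "wz": 0, "grip": 0.01},
  {"dx": 0, "dy": 0, "dz": 0, "wx": 0, "wy": 0, "wz": 0, "grip": 0.01},
  {"dx": 0, "dy": 0, "dz": 0, "wx": 0, "wy": 0, "wz": 0, "grip": 0.01},
])

```text
t: 5.4
tool_pos: [0.4417, -0.099, 0.0273]
ee_rot: [[-0.916, 0.401, 0.004], [0.401, 0.916, -0.002], [-0.004, -0.0, -1.0]]
contact_force: [-0.2, 1.2, 7.7]
grip_width: 0.0235
grip_force: 39.3
```

play_rows([
  {"dx": 0, "dy": 0, "dz": 0.02, "wx": 0, "wy": 0, "wz": 0, "grip": 0.01},
  {"dx": 0, "dy": 0, "dz": 0.05, "wx": 0, "wy": 0, "wz": 0, "grip": 0.01},
  {"dx": 0, "dy": 0, "dz": 0.09, "wx": 0, "wy": 0, "wz": 0, "grip": 0.01},
  {"dx": 0, "dy": 0, "dz": 0.12, "wx": 0, "wy": 0, "wz": 0, "grip": 0.01},
  {"dx": 0, "dy": 0, "dz": 0.12, "wx": 0, "wy": 0, "wz": 0, "grip": 0.01},
])

```text
t: 5.9
tool_pos: [0.4423, -0.0992, 0.15]
ee_rot: [[-0.916, 0.401, 0.008], [0.401, 0.916, -0.004], [-0.01, -0.001, -1.0]]
contact_force: [0.0, 0.1, -3.2]
grip_width: 0.0234
grip_force: 39.7
```

```bash
python3 -c "
from h import *
P['lid_red_big_mid']=(.144-.020-.002,.068,(.4395,-.097))
look(['lid_red_big_mid'],'pics/w5.png')"
```

```text
t 5.9 tcp [ 0.4423 -0.0992  0.15  ] F [ 0.   0.1 -3.2] g 0.02341877996019721 39.66125249862671
lid_red_big_mid 0.6 fit [ 0.4379 -0.0978] inl 0.37
   tip [([0.4427, -0.0937, 0.1436], 0.83)]
```

View pics/w5.png

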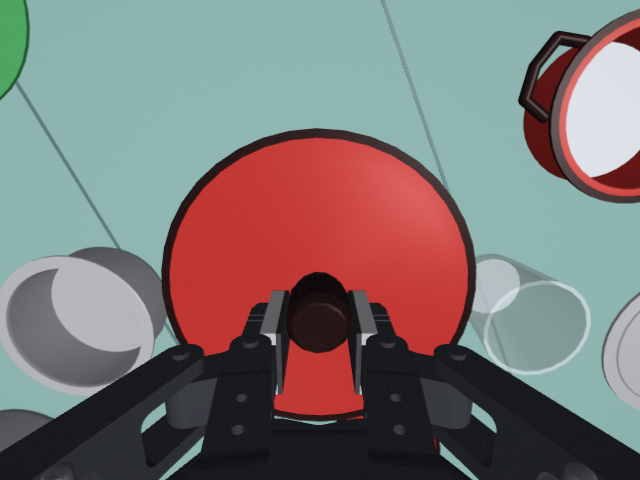

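```bash
cat >> h.py <<'E'
def held(label, dz, rad):
    """pose of a lid in the jaws; dz: TCP z minus lid bottom (from the grasp)"""
    s=r.state(); r.read_camera('wrist'); t=r.trace(label,'wrist'); z=s['tool_pos'][2]-dz+.0065; g=np.array(s['tool_pos'][:2])
    for k in t[:3]:
        c,_=cv2.findContours(k['pixels'].astype(np.uint8),cv2.RETR_EXTERNAL,cv2.CHAIN_APPROX_NONE); q=max(c,key=cv2.contourArea).reshape(-1,2)
        if len(q)<200: continue
        o=to_plane(q,s,z); a=to_plane(q,s,z+.01)
        def res(v):
            # plane height above z at each point, linear in offset from centre
            w=o; 
            for _ in range(3):
                h=(w-v[:2])@v[2:4]; w=o+(a-o)*(h/.01)[:,None]
            return np.hypot(*(w-v[:2]).T)-rad
        up=(q[:,1]<330)
        f=least_squares(lambda v:res(v)[up],[*g,0,0],loss='cauchy',f_scale=.001)
        e=np.abs(res(f.x))[up]
        print(label,round(k['conf'],2),'tcp',np.round(s['tool_pos'],4),'off',(f.x[:2]-g).round(4),'slope deg',np.degrees(f.x[2:]).round(1),'inl',np.mean(e<.002).round(2))
        return
E
python3 -c "
from h import *
held('lid_red_big_mid',.0273,.068)"
```

```text
lid_red_big_mid 0.87 tcp [ 0.4401 -0.0982  0.145 ] off [-0.0038  0.0011] slope deg [-3.2  1.1] inl 0.72
```

The lid is held at the knob (318,318), nearly level. I'm carrying it to the big red pot.

play_rows([
  {"dx": -0.005, "dy": 0.025, "dz": 0.005, "wx": 0, "wy": 0, "wz": 0, "grip": 0.01},
  {"dx": -0.013, "dy": 0.07, "dz": 0.005, "wx": 0, "wy": 0, "wz": 0, "grip": 0.01},
  {"dx": -0.022, "dy": 0.115, "dz": 0.005, "wx": 0, "wy": 0, "wz": 0, "grip": 0.01},
  {"dx": -0.03, "dy": 0.16, "dz": 0.005, "wx": 0, "wy": 0, "wz": 0, "grip": 0.01},
  {"dx": -0.038, "dy": 0.205, "dz": 0.005, "wx": 0, "wy": 0, "wz": 0, "grip": 0.01},
])

```text
t: 6.65
tool_pos: [0.4014, 0.1082, 0.1494]
ee_rot: [[-0.916, 0.402, -0.002], [0.402, 0.916, 0.0], [0.001, -0.001, -1.0]]
contact_force: [0.9, -0.3, -1.8]
grip_width: 0.0235
grip_force: 39.7
```

play_rows([
  {"dx": -0.008, "dy": 0.045, "dz": 0, "wx": 0, "wy": 0, "wz": 0, "grip": 0.01},
  {"dx": -0.017, "dy": 0.09, "dz": 0, "wx": 0, "wy": 0, "wz": 0, "grip": 0.01},
  {"dx": -0.025, "dy": 0.13, "dz": 0, "wx": 0, "wy": 0, "wz": 0, "grip": 0.01},
  {"dx": -0.03, "dy": 0.158, "dz": 0, "wx": 0, "wy": 0, "wz": 0, "grip": 0.01},
  {"dx": -0.03, "dy": 0.158, "dz": 0, "wx": 0, "wy": 0, "wz": 0, "grip": 0.01},
])

```text
t: 7.15
tool_pos: [0.3712, 0.267, 0.1492]
ee_rot: [[-0.918, 0.398, -0.002], [0.398, 0.918, -0.0], [0.002, -0.001, -1.0]]
contact_force: [-0.1, -0.3, -1.0]
grip_width: 0.0235
grip_force: 39.8
```

```bash
python3 -c "
from h import *
held('lid_red_big_mid',.0273,.068); print(r.state()['contact_force'])"
```

```text
lid_red_big_mid 0.83 tcp [0.3712 0.267  0.1492] off [-0.004   0.0008] slope deg [-4.1  2.4] inl 0.69
[ 0.0378389  -1.10570274 -2.13951229]
```

play_rows([
  {"dx": 0.002, "dy": -0.002, "dz": -0.02, "wx": 0, "wy": 0, "wz": 0, "grip": 0.01},
  {"dx": 0.002, "dy": -0.002, "dz": -0.04, "wx": 0, "wy": 0, "wz": 0, "grip": 0.01},
  {"dx": 0.002, "dy": -0.002, "dz": -0.049, "wx": 0, "wy": 0, "wz": 0, "grip": 0.01},
  {"dx": 0.002, "dy": -0.002, "dz": -0.053, "wx": 0, "wy": 0, "wz": 0, "grip": 0.01},
  {"dx": 0.002, "dy": -0.002, "dz": -0.053, "wx": 0, "wy": 0, "wz": 0, "grip": 0.01},
])

```text
t: 7.75
tool_pos: [0.3746, 0.2622, 0.0971]
ee_rot: [[-0.916, 0.402, -0.0], [0.402, 0.916, -0.0], [0.0, -0.0, -1.0]]
contact_force: [-0.9, 0.0, -1.2]
grip_width: 0.0237
grip_force: 39.8
```

```bash
python3 -c "
from h import *
cv2.imwrite('pics/s1.png',cv2.resize(r.read_camera('side')[80:240,170:420],None,fx=3,fy=3,interpolation=3))
held('lid_red_big_mid',.0273,.068); print(r.state()['contact_force'])"
```

```text
lid_red_big_mid 0.87 tcp [0.3748 0.2625 0.0976] off [-0.0037  0.001 ] slope deg [-3.5  2. ] inl 0.7
[-0.40859836  0.24917936 -1.25656605]
```

View pics/s1.png

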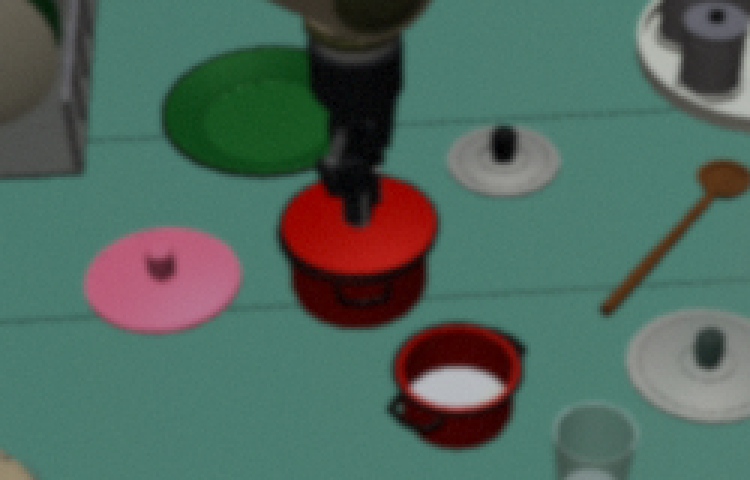

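The big red lid is over its pot (crop (358,228)), a few mm up. I'll trim the position and lower it gently.

play_rows([
  {"dx": -0.002, "dy": 0.002, "dz": -0.001, "wx": 0, "wy": 0, "wz": 0, "grip": 0.01},
  {"dx": -0.002, "dy": 0.002, "dz": -0.003, "wx": 0, "wy": 0, "wz": 0, "grip": 0.01},
  {"dx": -0.002, "dy": 0.002, "dz": -0.005, "wx": 0, "wy": 0, "wz": 0, "grip": 0.01},
  {"dx": -0.002, "dy": 0.002, "dz": -0.006, "wx": 0, "wy": 0, "wz": 0, "grip": 0.01},
  {"dx": -0.002, "dy": 0.002, "dz": -0.006, "wx": 0, "wy": 0, "wz": 0, "grip": 0.01},
])

```text
t: 8.4
tool_pos: [0.3724, 0.2646, 0.0909]
ee_rot: [[-0.916, 0.401, -0.0], [0.401, 0.916, -0.0], [0.0, -0.0, -1.0]]
contact_force: [-0.2, 0.6, -1.9]
grip_width: 0.0234
grip_force: 39.8
```

```bash
python3 -c "
from h import *
held('lid_red_big_mid',.0273,.068); print(r.state()['contact_force'])"
```

```text
lid_red_big_mid 0.86 tcp [0.3724 0.2646 0.0909] off [-0.1001  0.0861] slope deg [  33.1 -136.5] inl 0.95
[-0.58998815  0.38209144 -0.55006543]
```

play_rows([
  {"dx": 0, "dy": 0, "dz": -0.001, "wx": 0, "wy": 0, "wz": 0, "grip": 0.01},
  {"dx": 0, "dy": 0, "dz": -0.001, "wx": 0, "wy": 0, "wz": 0, "grip": 0.01},
  {"dx": 0, "dy": 0, "dz": -0.002, "wx": 0, "wy": 0, "wz": 0, "grip": 0.01},
  {"dx": 0, "dy": 0, "dz": -0.002, "wx": 0, "wy": 0, "wz": 0, "grip": 0.01},
])

```text
t: 8.9
tool_pos: [0.3726, 0.2647, 0.0903]
ee_rot: [[-0.916, 0.401, 0.001], [0.401, 0.916, 0.0], [-0.001, 0.0, -1.0]]
contact_force: [-4.5, -2.4, 14.8]
grip_width: 0.0235
grip_force: 41.5
```

play_rows([
  {"dx": 0, "dy": 0, "dz": 0.001, "wx": 0, "wy": 0, "wz": 0, "grip": 0.02},
  {"dx": 0, "dy": 0, "dz": 0.001, "wx": 0, "wy": 0, "wz": 0, "grip": 0.03},
  {"dx": 0, "dy": 0, "dz": 0.001, "wx": 0, "wy": 0, "wz": 0, "grip": 0.05},
  {"dx": 0, "dy": 0, "dz": 0.001, "wx": 0, "wy": 0, "wz": 0, "grip": 0.06},
  {"dx": 0, "dy": 0, "dz": 0.001, "wx": 0, "wy": 0, "wz": 0, "grip": 0.06},
])

```text
t: 9.4
tool_pos: [0.3724, 0.2646, 0.09]
ee_rot: [[-0.916, 0.401, -0.0], [0.401, 0.916, -0.0], [0.0, -0.0, -1.0]]
contact_force: [-0.6, -0.3, -0.7]
grip_width: 0.0599
grip_force: 0.0
```

play_rows([
  {"dx": 0, "dy": 0, "dz": 0.02, "wx": 0, "wy": 0, "wz": 0, "grip": 0.06},
  {"dx": 0, "dy": 0, "dz": 0.06, "wx": 0, "wy": 0, "wz": 0, "grip": 0.06},
  {"dx": 0.01, "dy": -0.01, "dz": 0.1, "wx": 0, "wy": 0, "wz": 0, "grip": 0.06},
  {"dx": 0.04, "dy": -0.04, "dz": 0.12, "wx": 0, "wy": 0, "wz": 0, "grip": 0.06},
  {"dx": 0.07, "dy": -0.08, "dz": 0.13, "wx": 0, "wy": 0, "wz": 0, "grip": 0.06},
])

```text
t: 9.9
tool_pos: [0.443, 0.1853, 0.2223]
ee_rot: [[-0.917, 0.399, 0.004], [0.399, 0.917, 0.001], [-0.003, 0.002, -1.0]]
contact_force: [0.9, 0.7, 0.5]
grip_width: 0.0604
grip_force: 0.0
```

```bash
python3 -c "
from h import *
P['lid_red_big_mid']=(.0695,.068,(.3688,.2661))
look(['lid_red_big_mid','pot_red_small'],'pics/w6.png')"
```

```text
t 9.9 tcp [0.443  0.1853 0.2223] F [0.9 0.7 0.5] g 0.06039825630836869 0.0
lid_red_big_mid 0.56 fit [0.3692 0.2659] inl 1.0
   tip [([0.3733, 0.2656, 0.0833], 0.58)]
pot_red_small 0.66 fit [0.4413 0.1039] inl 0.57
   tip []
```

View pics/w6.png

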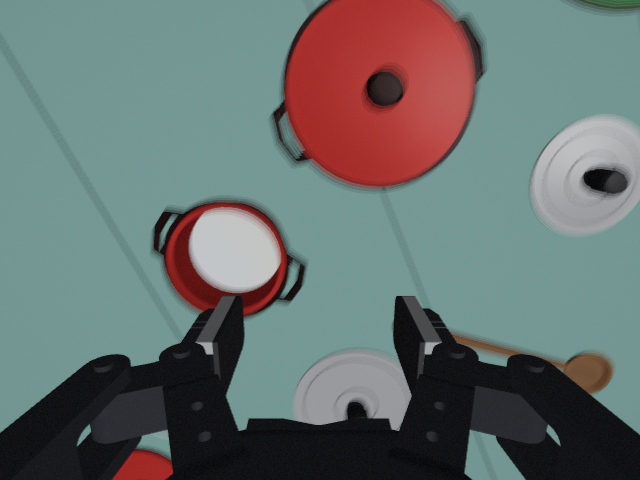

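The big red lid lies flat on its pot at (383,88), within 0.5 mm of centre. Next is the small red lid.

play_rows([
  {"dx": 0.027, "dy": -0.04, "dz": 0, "wx": 0, "wy": 0, "wz": 0, "grip": 0.06},
  {"dx": 0.054, "dy": -0.08, "dz": 0, "wx": 0, "wy": 0, "wz": 0, "grip": 0.06},
  {"dx": 0.081, "dy": -0.12, "dz": 0, "wx": 0, "wy": 0, "wz": 0, "grip": 0.06},
  {"dx": 0.108, "dy": -0.16, "dz": 0, "wx": 0, "wy": 0, "wz": 0, "grip": 0.06},
  {"dx": 0.135, "dy": -0.2, "dz": -0.01, "wx": 0, "wy": 0, "wz": 0, "grip": 0.06},
])

```text
t: 10.65
tool_pos: [0.5778, -0.0149, 0.2105]
ee_rot: [[-0.917, 0.399, 0.002], [0.399, 0.917, -0.0], [-0.002, 0.001, -1.0]]
contact_force: [0.8, 0.2, 0.6]
grip_width: 0.0599
grip_force: 0.0
```

play_rows([
  {"dx": 0.027, "dy": -0.04, "dz": -0.01, "wx": 0, "wy": 0, "wz": 0, "grip": 0.06},
  {"dx": 0.054, "dy": -0.08, "dz": -0.02, "wx": 0, "wy": 0, "wz": 0, "grip": 0.06},
  {"dx": 0.081, "dy": -0.118, "dz": -0.04, "wx": 0, "wy": 0, "wz": 0, "grip": 0.06},
  {"dx": 0.081, "dy": -0.118, "dz": -0.08, "wx": 0, "wy": 0, "wz": 0, "grip": 0.06},
  {"dx": 0.081, "dy": -0.118, "dz": -0.1, "wx": 0, "wy": 0, "wz": 0, "grip": 0.06},
])

```text
t: 11.15
tool_pos: [0.6568, -0.1316, 0.1053]
ee_rot: [[-0.916, 0.401, -0.005], [0.401, 0.916, 0.002], [0.006, -0.0, -1.0]]
contact_force: [0.2, 0.2, -0.2]
grip_width: 0.0603
grip_force: 0.0
```

play_rows([
  {"dx": 0, "dy": 0, "dz": 0, "wx": 0, "wy": 0, "wz": 0, "grip": 0.06},
  {"dx": 0, "dy": 0, "dz": 0, "wx": 0, "wy": 0, "wz": 0, "grip": 0.06},
])

```text
t: 11.35
tool_pos: [0.6582, -0.1314, 0.1107]
ee_rot: [[-0.917, 0.4, 0.0], [0.4, 0.917, -0.0], [-0.0, 0.0, -1.0]]
contact_force: [0.2, -0.2, 0.2]
grip_width: 0.0595
grip_force: 0.0
```

```bash
python3 -c "
from h import *
look(['lid_red_small_mid'])"
```

```text
t 11.35 tcp [ 0.6582 -0.1314  0.1107] F [ 0.2 -0.2  0.2] g 0.05952820692637475 0.0
lid_red_small_mid 0.72 fit [ 0.6596 -0.1328] inl 1.0
   tip [([0.6576, -0.1341, 0.0212], 0.89)]
```

play_rows([
  {"dx": 0.001, "dy": -0.001, "dz": -0.04, "wx": 0, "wy": 0, "wz": 0, "grip": 0.06},
  {"dx": 0.001, "dy": -0.001, "dz": -0.075, "wx": 0, "wy": 0, "wz": 0, "grip": 0.06},
  {"dx": 0.001, "dy": -0.001, "dz": -0.084, "wx": 0, "wy": 0, "wz": 0, "grip": 0.05},
  {"dx": 0.001, "dy": -0.001, "dz": -0.084, "wx": 0, "wy": 0, "wz": 0, "grip": 0.04},
  {"dx": 0.001, "dy": -0.001, "dz": -0.084, "wx": 0, "wy": 0, "wz": 0, "grip": 0.03},
])

```text
t: 12.0
tool_pos: [0.66, -0.1339, 0.0284]
ee_rot: [[-0.916, 0.401, 0.003], [0.401, 0.916, -0.001], [-0.004, 0.0, -1.0]]
contact_force: [-0.5, 0.1, 1.0]
grip_width: 0.0303
grip_force: 0.0
```

play_rows([
  {"dx": 0, "dy": 0, "dz": 0, "wx": 0, "wy": 0, "wz": 0, "grip": 0.01},
  {"dx": 0, "dy": 0, "dz": 0, "wx": 0, "wy": 0, "wz": 0, "grip": 0.01},
  {"dx": 0, "dy": 0, "dz": 0, "wx": 0, "wy": 0, "wz": 0, "grip": 0.01},
  {"dx": 0, "dy": 0, "dz": 0, "wx": 0, "wy": 0, "wz": 0, "grip": 0.01},
])

```text
t: 12.4
tool_pos: [0.6602, -0.134, 0.0287]
ee_rot: [[-0.916, 0.401, 0.004], [0.401, 0.916, -0.002], [-0.005, 0.0, -1.0]]
contact_force: [-0.1, 0.7, 8.1]
grip_width: 0.0236
grip_force: 39.5
```

play_rows([
  {"dx": 0, "dy": 0, "dz": 0.02, "wx": 0, "wy": 0, "wz": 0, "grip": 0.01},
  {"dx": 0, "dy": 0, "dz": 0.05, "wx": 0, "wy": 0, "wz": 0, "grip": 0.01},
  {"dx": 0, "dy": 0, "dz": 0.09, "wx": 0, "wy": 0, "wz": 0, "grip": 0.01},
  {"dx": 0, "dy": 0, "dz": 0.12, "wx": 0, "wy": 0, "wz": 0, "grip": 0.01},
  {"dx": 0, "dy": 0, "dz": 0.12, "wx": 0, "wy": 0, "wz": 0, "grip": 0.01},
])

```text
t: 12.9
tool_pos: [0.6607, -0.1343, 0.1522]
ee_rot: [[-0.916, 0.401, 0.009], [0.401, 0.916, -0.004], [-0.01, 0.0, -1.0]]
contact_force: [0.6, 0.0, -1.0]
grip_width: 0.0236
grip_force: 39.4
```

```bash
python3 -c "
from h import *
held('lid_red_small_mid',.027,.053)"
```

```text
lid_red_small_mid 0.57 tcp [ 0.6607 -0.1343  0.1522] off [-0.0019  0.0003] slope deg [ 0.6 -0.8] inl 0.67
```

play_rows([
  {"dx": -0.015, "dy": 0.016, "dz": 0.005, "wx": 0, "wy": 0, "wz": 0, "grip": 0.01},
  {"dx": -0.045, "dy": 0.049, "dz": 0.005, "wx": 0, "wy": 0, "wz": 0, "grip": 0.01},
  {"dx": -0.075, "dy": 0.082, "dz": 0.005, "wx": 0, "wy": 0, "wz": 0, "grip": 0.01},
  {"dx": -0.105, "dy": 0.115, "dz": 0.005, "wx": 0, "wy": 0, "wz": 0, "grip": 0.01},
  {"dx": -0.135, "dy": 0.148, "dz": 0.005, "wx": 0, "wy": 0, "wz": 0, "grip": 0.01},
])

```text
t: 13.5
tool_pos: [0.5217, 0.0156, 0.1497]
ee_rot: [[-0.916, 0.401, -0.002], [0.401, 0.916, 0.001], [0.002, -0.0, -1.0]]
contact_force: [0.2, 0.7, -1.2]
grip_width: 0.0232
grip_force: 39.4
```

play_rows([
  {"dx": -0.03, "dy": 0.033, "dz": 0, "wx": 0, "wy": 0, "wz": 0, "grip": 0.01},
  {"dx": -0.06, "dy": 0.066, "dz": 0, "wx": 0, "wy": 0, "wz": 0, "grip": 0.01},
  {"dx": -0.082, "dy": 0.089, "dz": 0, "wx": 0, "wy": 0, "wz": 0, "grip": 0.01},
  {"dx": -0.082, "dy": 0.089, "dz": 0, "wx": 0, "wy": 0, "wz": 0, "grip": 0.01},
  {"dx": -0.082, "dy": 0.089, "dz": 0, "wx": 0, "wy": 0, "wz": 0, "grip": 0.01},
])

```text
t: 14.0
tool_pos: [0.4415, 0.1036, 0.1504]
ee_rot: [[-0.916, 0.4, -0.001], [0.4, 0.916, -0.0], [0.001, -0.0, -1.0]]
contact_force: [-0.2, 0.5, -2.2]
grip_width: 0.0233
grip_force: 39.4
```

play_rows([
  {"dx": 0.001, "dy": 0, "dz": -0.025, "wx": 0, "wy": 0, "wz": 0, "grip": 0.01},
  {"dx": 0.001, "dy": 0, "dz": -0.05, "wx": 0, "wy": 0, "wz": 0, "grip": 0.01},
  {"dx": 0.001, "dy": 0, "dz": -0.062, "wx": 0, "wy": 0, "wz": 0, "grip": 0.01},
  {"dx": 0.001, "dy": 0, "dz": -0.066, "wx": 0, "wy": 0, "wz": 0, "grip": 0.01},
  {"dx": 0.001, "dy": 0, "dz": -0.066, "wx": 0, "wy": 0, "wz": 0, "grip": 0.01},
])

```text
t: 14.5
tool_pos: [0.4431, 0.1029, 0.0845]
ee_rot: [[-0.916, 0.402, -0.001], [0.402, 0.916, -0.0], [0.001, -0.0, -1.0]]
contact_force: [0.2, 0.6, -0.9]
grip_width: 0.024
grip_force: 39.4
```

play_rows([
  {"dx": 0, "dy": 0, "dz": 0, "wx": 0, "wy": 0, "wz": 0, "grip": 0.01},
])

```text
t: 14.6
tool_pos: [0.4435, 0.1031, 0.0854]
ee_rot: [[-0.916, 0.402, 0.001], [0.402, 0.916, -0.0], [-0.001, 0.0, -1.0]]
contact_force: [0.4, 0.7, -0.7]
grip_width: 0.0235
grip_force: 39.4
```

```bash
python3 -c "
from h import *
held('lid_red_small_mid',.0287,.053)"
```

```text
lid_red_small_mid 0.89 tcp [0.4435 0.1031 0.0854] off [-0.0022  0.0004] slope deg [-3.1  1.1] inl 0.65
```

play_rows([
  {"dx": 0, "dy": 0.001, "dz": -0.003, "wx": 0, "wy": 0, "wz": 0, "grip": 0.01},
  {"dx": 0, "dy": 0.001, "dz": -0.004, "wx": 0, "wy": 0, "wz": 0, "grip": 0.01},
  {"dx": 0, "dy": 0.001, "dz": -0.005, "wx": 0, "wy": 0, "wz": 0, "grip": 0.01},
  {"dx": 0, "dy": 0.001, "dz": -0.005, "wx": 0, "wy": 0, "wz": 0, "grip": 0.01},
])

```text
t: 15.1
tool_pos: [0.4428, 0.1044, 0.0799]
ee_rot: [[-0.916, 0.401, -0.0], [0.401, 0.916, 0.0], [0.0, 0.0, -1.0]]
contact_force: [0.1, -0.1, -0.9]
grip_width: 0.0235
grip_force: 39.4
```

play_rows([
  {"dx": 0, "dy": 0, "dz": -0.001, "wx": 0, "wy": 0, "wz": 0, "grip": 0.01},
  {"dx": 0, "dy": 0, "dz": -0.001, "wx": 0, "wy": 0, "wz": 0, "grip": 0.01},
])

```text
t: 15.3
tool_pos: [0.4429, 0.1044, 0.0796]
ee_rot: [[-0.916, 0.401, 0.0], [0.401, 0.916, -0.0], [-0.0, -0.0, -1.0]]
contact_force: [-3.2, -0.1, 9.6]
grip_width: 0.0233
grip_force: 40.5
```

Contact at 9.6 N. I'll release, back off, and look at the aluminium lid on the way.

play_rows([
  {"dx": 0, "dy": 0, "dz": 0.001, "wx": 0, "wy": 0, "wz": 0, "grip": 0.02},
  {"dx": 0, "dy": 0, "dz": 0.001, "wx": 0, "wy": 0, "wz": 0, "grip": 0.03},
  {"dx": 0, "dy": 0, "dz": 0.001, "wx": 0, "wy": 0, "wz": 0, "grip": 0.05},
  {"dx": 0, "dy": 0, "dz": 0.001, "wx": 0, "wy": 0, "wz": 0, "grip": 0.06},
  {"dx": 0, "dy": 0, "dz": 0.001, "wx": 0, "wy": 0, "wz": 0, "grip": 0.06},
])

```text
t: 15.8
tool_pos: [0.4429, 0.1044, 0.0799]
ee_rot: [[-0.916, 0.401, -0.0], [0.401, 0.916, 0.0], [0.0, -0.0, -1.0]]
contact_force: [-0.9, -0.7, 0.0]
grip_width: 0.0602
grip_force: 0.0
```

play_rows([
  {"dx": 0, "dy": 0, "dz": 0.02, "wx": 0, "wy": 0, "wz": 0, "grip": 0.06},
  {"dx": 0, "dy": 0, "dz": 0.06, "wx": 0, "wy": 0, "wz": 0, "grip": 0.06},
  {"dx": 0.02, "dy": 0, "dz": 0.1, "wx": 0, "wy": 0, "wz": 0, "grip": 0.06},
  {"dx": 0.06, "dy": 0.01, "dz": 0.12, "wx": 0, "wy": 0, "wz": 0, "grip": 0.06},
  {"dx": 0.09, "dy": 0.01, "dz": 0.12, "wx": 0, "wy": 0, "wz": 0, "grip": 0.06},
])

```text
t: 16.3
tool_pos: [0.5355, 0.1152, 0.2034]
ee_rot: [[-0.916, 0.401, 0.007], [0.401, 0.916, 0.0], [-0.006, 0.003, -1.0]]
contact_force: [0.2, -0.3, 1.0]
grip_width: 0.0596
grip_force: 0.0
```

play_rows([
  {"dx": 0, "dy": 0, "dz": 0, "wx": 0, "wy": 0, "wz": 0, "grip": 0.06},
  {"dx": 0, "dy": 0, "dz": 0, "wx": 0, "wy": 0, "wz": 0, "grip": 0.06},
])

```text
t: 16.5
tool_pos: [0.5325, 0.1144, 0.1992]
ee_rot: [[-0.916, 0.401, -0.002], [0.401, 0.916, 0.0], [0.002, -0.001, -1.0]]
contact_force: [-0.0, 0.4, -0.1]
grip_width: 0.0601
grip_force: 0.0
```

```bash
python3 -c "
from h import *
P['lid_red_small_mid']=(.0575,.053,(.441,.104))
look(['lid_red_small_mid','lid_alu_big_mid'],'pics/w7.png')"
```

```text
t 16.5 tcp [0.5325 0.1144 0.1992] F [-0.   0.4 -0.1] g 0.06012085187674847 0.0
lid_red_small_mid 0.95 fit [0.441  0.1043] inl 1.0
   tip [([0.4436, 0.1037, 0.0708], 0.88)]
lid_alu_big_mid 0.6 fit [0.656  0.1391] inl 0.68
   tip [([0.6535, 0.1377, 0.0216], 0.7)]
```

View pics/w7.png

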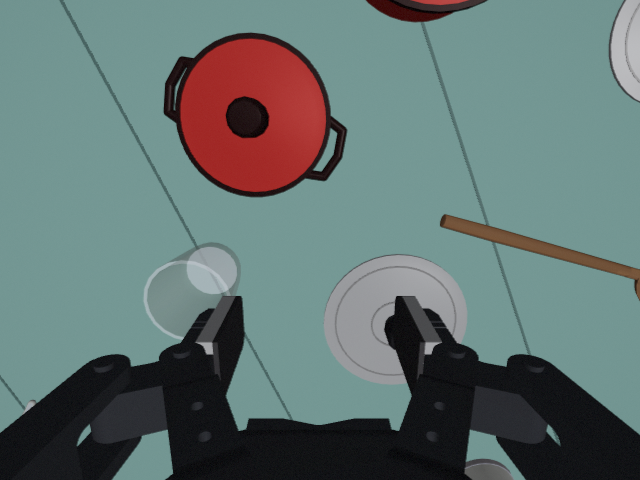

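The small red lid sits flat and centred on its pot at (255,115), and the glass at (190,290) is untouched. The big aluminium lid is at (396,318), about world (0.656, 0.139).

play_rows([
  {"dx": 0.045, "dy": 0.009, "dz": -0.01, "wx": 0, "wy": 0, "wz": 0, "grip": 0.06},
  {"dx": 0.09, "dy": 0.018, "dz": -0.02, "wx": 0, "wy": 0, "wz": 0, "grip": 0.06},
  {"dx": 0.123, "dy": 0.025, "dz": -0.05, "wx": 0, "wy": 0, "wz": 0, "grip": 0.06},
  {"dx": 0.123, "dy": 0.025, "dz": -0.09, "wx": 0, "wy": 0, "wz": 0, "grip": 0.06},
  {"dx": 0.123, "dy": 0.025, "dz": -0.09, "wx": 0, "wy": 0, "wz": 0, "grip": 0.06},
])

```text
t: 17.25
tool_pos: [0.6531, 0.1393, 0.1039]
ee_rot: [[-0.916, 0.401, -0.011], [0.401, 0.916, -0.0], [0.01, -0.005, -1.0]]
contact_force: [0.6, -0.5, -0.2]
grip_width: 0.0598
grip_force: 0.0
```

play_rows([
  {"dx": 0, "dy": 0, "dz": 0, "wx": 0, "wy": 0, "wz": 0, "grip": 0.06},
])

```text
t: 17.35
tool_pos: [0.6556, 0.1394, 0.1109]
ee_rot: [[-0.916, 0.401, -0.0], [0.401, 0.916, -0.0], [0.0, -0.0, -1.0]]
contact_force: [-0.8, 0.4, 0.7]
grip_width: 0.0601
grip_force: 0.0
```

```bash
python3 -c "
from h import *
look(['lid_alu_big_mid'])"
```

```text
t 17.35 tcp [0.6556 0.1394 0.1109] F [-0.8  0.4  0.7] g 0.0600543117392773 0.0
lid_alu_big_mid 0.96 fit [0.6561 0.1389] inl 0.98
   tip [([0.6519, 0.1382, 0.0227], 0.73)]
```

play_rows([
  {"dx": 0, "dy": 0, "dz": -0.04, "wx": 0, "wy": 0, "wz": 0, "grip": 0.06},
  {"dx": 0, "dy": 0, "dz": -0.072, "wx": 0, "wy": 0, "wz": 0, "grip": 0.06},
  {"dx": 0, "dy": 0, "dz": -0.082, "wx": 0, "wy": 0, "wz": 0, "grip": 0.05},
  {"dx": 0, "dy": 0, "dz": -0.082, "wx": 0, "wy": 0, "wz": 0, "grip": 0.04},
  {"dx": 0, "dy": 0, "dz": -0.082, "wx": 0, "wy": 0, "wz": 0, "grip": 0.03},
])

```text
t: 18.0
tool_pos: [0.657, 0.1394, 0.0304]
ee_rot: [[-0.916, 0.401, 0.004], [0.401, 0.916, 0.0], [-0.003, 0.002, -1.0]]
contact_force: [0.4, 0.6, 0.7]
grip_width: 0.0301
grip_force: 0.0
```

play_rows([
  {"dx": 0, "dy": 0, "dz": 0, "wx": 0, "wy": 0, "wz": 0, "grip": 0.01},
  {"dx": 0, "dy": 0, "dz": 0, "wx": 0, "wy": 0, "wz": 0, "grip": 0.01},
  {"dx": 0, "dy": 0, "dz": 0, "wx": 0, "wy": 0, "wz": 0, "grip": 0.01},
  {"dx": 0, "dy": 0, "dz": 0, "wx": 0, "wy": 0, "wz": 0, "grip": 0.01},
])

```text
t: 18.4
tool_pos: [0.6572, 0.1394, 0.0307]
ee_rot: [[-0.916, 0.401, 0.004], [0.401, 0.916, 0.0], [-0.004, 0.002, -1.0]]
contact_force: [-1.3, -1.0, 6.8]
grip_width: 0.023
grip_force: 39.2
```

play_rows([
  {"dx": 0, "dy": 0, "dz": 0.02, "wx": 0, "wy": 0, "wz": 0, "grip": 0.01},
  {"dx": 0, "dy": 0, "dz": 0.05, "wx": 0, "wy": 0, "wz": 0, "grip": 0.01},
  {"dx": 0, "dy": 0, "dz": 0.09, "wx": 0, "wy": 0, "wz": 0, "grip": 0.01},
  {"dx": 0, "dy": 0, "dz": 0.13, "wx": 0, "wy": 0, "wz": 0, "grip": 0.01},
  {"dx": 0, "dy": 0, "dz": 0.13, "wx": 0, "wy": 0, "wz": 0, "grip": 0.01},
])

```text
t: 18.9
tool_pos: [0.6582, 0.1396, 0.1656]
ee_rot: [[-0.916, 0.401, 0.012], [0.401, 0.916, 0.0], [-0.011, 0.005, -1.0]]
contact_force: [-0.8, -0.1, -0.7]
grip_width: 0.0232
grip_force: 39.7
```

```bash
python3 -c "
from h import *
held('lid_alu_big_mid',.0285,.068)"
```

```text
lid_alu_big_mid 0.95 tcp [0.6582 0.1396 0.1656] off [-0.0008 -0.0001] slope deg [ 0.8 -0.3] inl 0.71
```

play_rows([
  {"dx": -0.002, "dy": -0.02, "dz": 0.005, "wx": 0, "wy": 0, "wz": 0, "grip": 0.01},
  {"dx": -0.007, "dy": -0.065, "dz": 0.01, "wx": 0, "wy": 0, "wz": 0, "grip": 0.01},
  {"dx": -0.012, "dy": -0.11, "dz": 0.015, "wx": 0, "wy": 0, "wz": 0, "grip": 0.01},
  {"dx": -0.017, "dy": -0.155, "dz": 0.02, "wx": 0, "wy": 0, "wz": 0, "grip": 0.01},
  {"dx": -0.022, "dy": -0.2, "dz": 0.025, "wx": 0, "wy": 0, "wz": 0, "grip": 0.01},
])

```text
t: 19.5
tool_pos: [0.6328, -0.0621, 0.1815]
ee_rot: [[-0.916, 0.401, -0.003], [0.401, 0.916, 0.001], [0.003, -0.0, -1.0]]
contact_force: [1.0, -0.4, -0.7]
grip_width: 0.0235
grip_force: 39.6
```

play_rows([
  {"dx": -0.005, "dy": -0.045, "dz": 0, "wx": 0, "wy": 0, "wz": 0, "grip": 0.01},
  {"dx": -0.01, "dy": -0.09, "dz": 0, "wx": 0, "wy": 0, "wz": 0, "grip": 0.01},
  {"dx": -0.016, "dy": -0.135, "dz": 0, "wx": 0, "wy": 0, "wz": 0, "grip": 0.01},
  {"dx": -0.022, "dy": -0.18, "dz": 0, "wx": 0, "wy": 0, "wz": 0, "grip": 0.01},
  {"dx": -0.025, "dy": -0.21, "dz": 0, "wx": 0, "wy": 0, "wz": 0, "grip": 0.01},
])

```text
t: 20.0
tool_pos: [0.6074, -0.2734, 0.1811]
ee_rot: [[-0.915, 0.403, -0.003], [0.403, 0.915, 0.001], [0.003, 0.0, -1.0]]
contact_force: [0.4, 0.6, -2.5]
grip_width: 0.0233
grip_force: 39.7
```

play_rows([
  {"dx": 0, "dy": 0, "dz": 0, "wx": 0, "wy": 0, "wz": 0, "grip": 0.01},
  {"dx": 0, "dy": 0, "dz": 0, "wx": 0, "wy": 0, "wz": 0, "grip": 0.01},
])

```text
t: 20.2
tool_pos: [0.6083, -0.2705, 0.1814]
ee_rot: [[-0.916, 0.402, -0.002], [0.402, 0.916, 0.002], [0.003, 0.001, -1.0]]
contact_force: [-0.3, 0.2, -1.3]
grip_width: 0.0232
grip_force: 39.7
```

```bash
python3 -c "
from h import *
look(['pot_alu_big','pot_alu_small'],'pics/w8.png')"
```

```text
t 20.2 tcp [ 0.6083 -0.2705  0.1814] F [-0.3  0.2 -1.3] g 0.023174844963311274 39.68821048736572
pot_alu_big not found
   tip [([0.5381, -0.4375, 0.001], 0.82)]
pot_alu_small 0.67 fit [ 0.4312 -0.2733] inl 1.0
   tip [([0.4327, -0.2763, 0.0009], 0.91)]
```

View pics/w8.png

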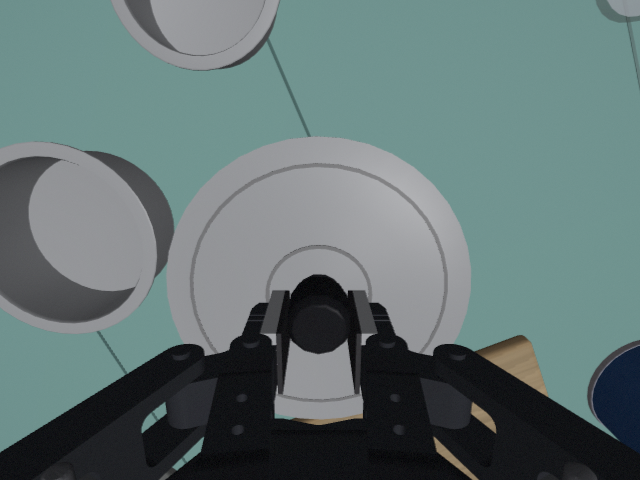

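```bash
sed -i 's/>.06: continue/>.1: print("far",m); continue/' h.py; sed -i 's/>.1: print/>.1: print/; s/: print("far",m); continue/: continue/' h.py; python3 -c "
from h import *
s=r.state()
fit('pot_alu_big',s,*P['pot_alu_big'])
im=cv2.imread('pics/w8.png'); g=cv2.GaussianBlur(cv2.cvtColor(im,cv2.COLOR_BGR2GRAY),(3,3),0)
q=np.array([(40,142),(110,172),(145,215),(157,250),(148,290),(120,320),(80,333),(40,328)],float)
w=to_plane(q,s,.068)
f=least_squares(lambda v:np.hypot(*(w-v).T)-.068,(.538,-.434)); print(f.x,f.fun.round(4))
"
python3 -c "
import cv2
cv2.imwrite('pics/c8.png',cv2.resize(cv2.imread('pics/w8.png')[120:350,0:200],None,fx=2.5,fy=2.5,interpolation=2))"
```

```text
pot_alu_big not found
[ 0.53993556 -0.43664417] [ 0.0003 -0.0012 -0.0006  0.0014  0.0002 -0.0005 -0.0002 -0.0003]
```

View pics/c8.png

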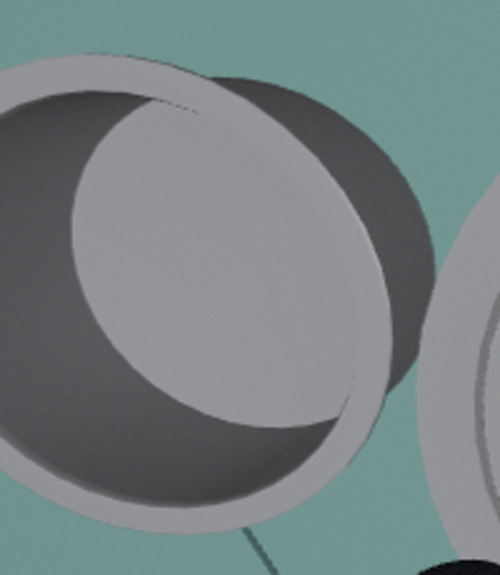

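The big aluminium pot's lip runs through image (36,141), (156,256) and (76,333). That puts its centre at about (0.5395, -0.4365).

play_rows([
  {"dx": -0.014, "dy": -0.034, "dz": 0, "wx": 0, "wy": 0, "wz": 0, "grip": 0.01},
  {"dx": -0.031, "dy": -0.076, "dz": 0, "wx": 0, "wy": 0, "wz": 0, "grip": 0.01},
  {"dx": -0.048, "dy": -0.118, "dz": 0, "wx": 0, "wy": 0, "wz": 0, "grip": 0.01},
  {"dx": -0.064, "dy": -0.156, "dz": 0, "wx": 0, "wy": 0, "wz": 0, "grip": 0.01},
  {"dx": -0.068, "dy": -0.166, "dz": -0.02, "wx": 0, "wy": 0, "wz": 0, "grip": 0.01},
])

```text
t: 21.0
tool_pos: [0.5396, -0.4409, 0.1653]
ee_rot: [[-0.915, 0.404, 0.003], [0.404, 0.915, -0.005], [-0.005, -0.003, -1.0]]
contact_force: [1.7, 0.3, -1.5]
grip_width: 0.0232
grip_force: 39.8
```

play_rows([
  {"dx": 0, "dy": 0, "dz": -0.02, "wx": 0, "wy": 0, "wz": 0, "grip": 0.01},
  {"dx": 0, "dy": 0, "dz": -0.04, "wx": 0, "wy": 0, "wz": 0, "grip": 0.01},
  {"dx": 0, "dy": 0, "dz": -0.05, "wx": 0, "wy": 0, "wz": 0, "grip": 0.01},
  {"dx": 0, "dy": 0, "dz": -0.05, "wx": 0, "wy": 0, "wz": 0, "grip": 0.01},
  {"dx": 0, "dy": 0, "dz": -0.05, "wx": 0, "wy": 0, "wz": 0, "grip": 0.01},
])

```text
t: 21.5
tool_pos: [0.5413, -0.4366, 0.114]
ee_rot: [[-0.916, 0.401, 0.001], [0.401, 0.916, -0.001], [-0.001, -0.001, -1.0]]
contact_force: [-0.3, -0.3, -1.1]
grip_width: 0.0234
grip_force: 39.8
```

```bash
python3 -c "
from h import *
held('lid_alu_big_mid',.0307,.068)
cv2.imwrite('pics/w9.png',r.read_camera('wrist'));print(r.state()['tool_pos'])"
```

```text
lid_alu_big_mid 0.73 tcp [ 0.5413 -0.4366  0.114 ] off [-0.0012 -0.0001] slope deg [-1.3  0.5] inl 0.71
[ 0.54126427 -0.43682914  0.11420583]
```

View pics/w9.png

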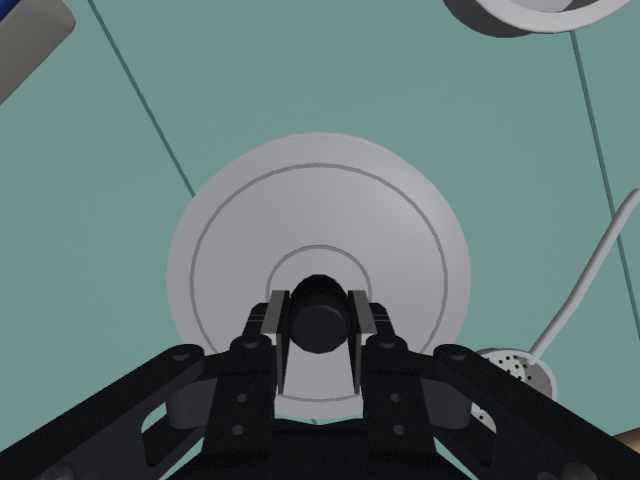

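The lid is aligned over the pot, and the strainer at (515,375) is clear. Lowering now.

play_rows([
  {"dx": -0.001, "dy": 0, "dz": -0.01, "wx": 0, "wy": 0, "wz": 0, "grip": 0.01},
  {"dx": -0.001, "dy": 0, "dz": -0.016, "wx": 0, "wy": 0, "wz": 0, "grip": 0.01},
  {"dx": -0.001, "dy": 0, "dz": -0.018, "wx": 0, "wy": 0, "wz": 0, "grip": 0.01},
  {"dx": -0.001, "dy": 0, "dz": -0.019, "wx": 0, "wy": 0, "wz": 0, "grip": 0.01},
  {"dx": -0.001, "dy": 0, "dz": -0.019, "wx": 0, "wy": 0, "wz": 0, "grip": 0.01},
])

```text
t: 22.15
tool_pos: [0.5399, -0.4366, 0.0939]
ee_rot: [[-0.916, 0.401, 0.0], [0.401, 0.916, -0.0], [-0.0, -0.0, -1.0]]
contact_force: [0.4, 0.4, -0.9]
grip_width: 0.0237
grip_force: 39.9
```

play_rows([
  {"dx": 0, "dy": 0, "dz": -0.001, "wx": 0, "wy": 0, "wz": 0, "grip": 0.01},
  {"dx": 0, "dy": 0, "dz": -0.001, "wx": 0, "wy": 0, "wz": 0, "grip": 0.01},
])

```text
t: 22.35
tool_pos: [0.54, -0.4368, 0.0938]
ee_rot: [[-0.916, 0.401, 0.001], [0.401, 0.916, -0.001], [-0.001, -0.0, -1.0]]
contact_force: [-2.5, 1.6, 4.3]
grip_width: 0.0231
grip_force: 40.3
```

Contact made, so I release and check.

play_rows([
  {"dx": 0, "dy": 0, "dz": 0.0, "wx": 0, "wy": 0, "wz": 0, "grip": 0.02},
  {"dx": 0, "dy": 0, "dz": 0.0, "wx": 0, "wy": 0, "wz": 0, "grip": 0.03},
  {"dx": 0, "dy": 0, "dz": 0.0, "wx": 0, "wy": 0, "wz": 0, "grip": 0.05},
  {"dx": 0, "dy": 0, "dz": 0.0, "wx": 0, "wy": 0, "wz": 0, "grip": 0.06},
  {"dx": 0, "dy": 0, "dz": 0.0, "wx": 0, "wy": 0, "wz": 0, "grip": 0.06},
])

```text
t: 22.85
tool_pos: [0.5399, -0.4366, 0.0928]
ee_rot: [[-0.916, 0.401, -0.0], [0.401, 0.916, 0.0], [0.0, 0.0, -1.0]]
contact_force: [-1.0, 0.1, 0.5]
grip_width: 0.0602
grip_force: 0.0
```

play_rows([
  {"dx": 0, "dy": 0, "dz": 0.02, "wx": 0, "wy": 0, "wz": 0, "grip": 0.06},
  {"dx": 0, "dy": 0, "dz": 0.06, "wx": 0, "wy": 0, "wz": 0, "grip": 0.06},
  {"dx": 0, "dy": 0.01, "dz": 0.1, "wx": 0, "wy": 0, "wz": 0, "grip": 0.06},
  {"dx": 0, "dy": 0.04, "dz": 0.12, "wx": 0, "wy": 0, "wz": 0, "grip": 0.06},
  {"dx": -0.01, "dy": 0.08, "dz": 0.13, "wx": 0, "wy": 0, "wz": 0, "grip": 0.06},
])

```text
t: 23.35
tool_pos: [0.5303, -0.3569, 0.2248]
ee_rot: [[-0.916, 0.402, 0.003], [0.402, 0.916, -0.003], [-0.004, -0.001, -1.0]]
contact_force: [0.4, 0.0, -0.7]
grip_width: 0.0599
grip_force: 0.0
```

play_rows([
  {"dx": 0, "dy": 0, "dz": 0, "wx": 0, "wy": 0, "wz": 0, "grip": 0.06},
  {"dx": 0, "dy": 0, "dz": 0, "wx": 0, "wy": 0, "wz": 0, "grip": 0.06},
])

```text
t: 23.55
tool_pos: [0.53, -0.3563, 0.2235]
ee_rot: [[-0.916, 0.4, 0.001], [0.4, 0.916, -0.001], [-0.001, -0.001, -1.0]]
contact_force: [0.4, -0.6, -0.5]
grip_width: 0.0602
grip_force: 0.0
```

```bash
python3 -c "
from h import *
P['lid_alu_big_mid']=(.0695,.068,(.5395,-.4365))
look(['lid_alu_big_mid','pot_alu_small'],'pics/w10.png')"
```

```text
t 23.55 tcp [ 0.53   -0.3563  0.2235] F [ 0.4 -0.6 -0.5] g 0.060162162863265124 0.0
lid_alu_big_mid 0.74 fit [ 0.5391 -0.4373] inl 0.79
   tip [([0.536, -0.4359, 0.0829], 0.68)]
pot_alu_small 0.97 fit [ 0.4297 -0.2743] inl 1.0
   tip []
```

View pics/w10.png

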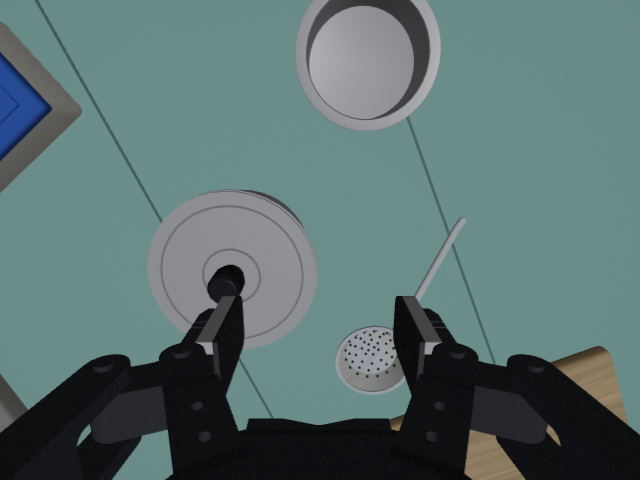

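The big aluminium lid is on its pot at (232,268), within about 1 mm, and the strainer is undisturbed. The small aluminium pot is at (0.4297, -0.274). I go for the small aluminium lid next, and from here on I check by numbers only because the picture allowance is used up.

play_rows([
  {"dx": 0, "dy": 0.045, "dz": 0, "wx": 0, "wy": 0, "wz": 0, "grip": 0.06},
  {"dx": 0, "dy": 0.093, "dz": 0, "wx": 0, "wy": 0, "wz": 0, "grip": 0.06},
  {"dx": 0, "dy": 0.141, "dz": 0, "wx": 0, "wy": 0, "wz": 0, "grip": 0.06},
  {"dx": 0, "dy": 0.189, "dz": 0, "wx": 0, "wy": 0, "wz": 0, "grip": 0.06},
  {"dx": 0, "dy": 0.237, "dz": 0, "wx": 0, "wy": 0, "wz": 0, "grip": 0.06},
])

```text
t: 24.3
tool_pos: [0.5297, -0.1183, 0.2227]
ee_rot: [[-0.916, 0.402, -0.0], [0.402, 0.916, 0.0], [0.0, 0.0, -1.0]]
contact_force: [1.0, 0.1, -0.1]
grip_width: 0.0601
grip_force: 0.0
```

play_rows([
  {"dx": 0, "dy": 0.048, "dz": 0, "wx": 0, "wy": 0, "wz": 0, "grip": 0.06},
  {"dx": 0, "dy": 0.096, "dz": 0, "wx": 0, "wy": 0, "wz": 0, "grip": 0.06},
  {"dx": 0, "dy": 0.144, "dz": 0, "wx": 0, "wy": 0, "wz": 0, "grip": 0.06},
  {"dx": 0, "dy": 0.192, "dz": 0, "wx": 0, "wy": 0, "wz": 0, "grip": 0.06},
  {"dx": 0, "dy": 0.24, "dz": 0, "wx": 0, "wy": 0, "wz": 0, "grip": 0.06},
])

```text
t: 24.8
tool_pos: [0.53, 0.122, 0.2228]
ee_rot: [[-0.916, 0.402, -0.0], [0.402, 0.916, -0.0], [-0.0, -0.0, -1.0]]
contact_force: [-0.1, 0.4, -1.3]
grip_width: 0.06
grip_force: 0.0
```

play_rows([
  {"dx": 0, "dy": 0.048, "dz": 0, "wx": 0, "wy": 0, "wz": 0, "grip": 0.06},
  {"dx": 0, "dy": 0.096, "dz": 0, "wx": 0, "wy": 0, "wz": 0, "grip": 0.06},
  {"dx": 0, "dy": 0.144, "dz": 0, "wx": 0, "wy": 0, "wz": 0, "grip": 0.06},
  {"dx": 0, "dy": 0.192, "dz": 0, "wx": 0, "wy": 0, "wz": 0, "grip": 0.06},
  {"dx": -0.01, "dy": 0.23, "dz": 0, "wx": 0, "wy": 0, "wz": 0, "grip": 0.06},
])

```text
t: 25.3
tool_pos: [0.5202, 0.3526, 0.2221]
ee_rot: [[-0.916, 0.401, -0.0], [0.401, 0.916, -0.0], [0.0, -0.0, -1.0]]
contact_force: [1.2, -0.5, 0.0]
grip_width: 0.06
grip_force: 0.0
```

play_rows([
  {"dx": -0.007, "dy": 0.04, "dz": -0.02, "wx": 0, "wy": 0, "wz": 0, "grip": 0.06},
  {"dx": -0.007, "dy": 0.074, "dz": -0.05, "wx": 0, "wy": 0, "wz": 0, "grip": 0.06},
  {"dx": -0.007, "dy": 0.074, "dz": -0.09, "wx": 0, "wy": 0, "wz": 0, "grip": 0.06},
  {"dx": -0.007, "dy": 0.074, "dz": -0.11, "wx": 0, "wy": 0, "wz": 0, "grip": 0.06},
  {"dx": -0.007, "dy": 0.074, "dz": -0.11, "wx": 0, "wy": 0, "wz": 0, "grip": 0.06},
])

```text
t: 25.8
tool_pos: [0.5119, 0.4236, 0.109]
ee_rot: [[-0.916, 0.401, -0.006], [0.401, 0.916, -0.003], [0.004, -0.005, -1.0]]
contact_force: [0.2, -0.5, 0.6]
grip_width: 0.06
grip_force: 0.0
```

play_rows([
  {"dx": 0, "dy": 0, "dz": 0, "wx": 0, "wy": 0, "wz": 0, "grip": 0.06},
  {"dx": 0, "dy": 0, "dz": 0, "wx": 0, "wy": 0, "wz": 0, "grip": 0.06},
])

```text
t: 26.0
tool_pos: [0.5139, 0.4246, 0.1148]
ee_rot: [[-0.916, 0.402, 0.003], [0.402, 0.916, 0.001], [-0.002, 0.002, -1.0]]
contact_force: [0.5, 0.7, -0.1]
grip_width: 0.0599
grip_force: 0.0
```

```bash
python3 -c "
from h import *
look(['lid_alu_small_mid'])"
```

```text
t 26.0 tcp [0.5139 0.4246 0.1148] F [ 0.5  0.7 -0.1] g 0.059899560655671924 0.0
lid_alu_small_mid 0.91 fit [0.513  0.4269] inl 1.0
   tip [([0.5148, 0.4271, 0.0208], 0.76)]
```

play_rows([
  {"dx": -0.002, "dy": 0.002, "dz": -0.04, "wx": 0, "wy": 0, "wz": 0, "grip": 0.06},
  {"dx": -0.002, "dy": 0.002, "dz": -0.075, "wx": 0, "wy": 0, "wz": 0, "grip": 0.06},
  {"dx": -0.002, "dy": 0.002, "dz": -0.085, "wx": 0, "wy": 0, "wz": 0, "grip": 0.05},
  {"dx": -0.002, "dy": 0.002, "dz": -0.085, "wx": 0, "wy": 0, "wz": 0, "grip": 0.04},
  {"dx": -0.002, "dy": 0.002, "dz": -0.085, "wx": 0, "wy": 0, "wz": 0, "grip": 0.03},
])

```text
t: 26.65
tool_pos: [0.5119, 0.4269, 0.03]
ee_rot: [[-0.916, 0.401, 0.003], [0.401, 0.916, 0.002], [-0.002, 0.003, -1.0]]
contact_force: [0.1, -0.3, 0.5]
grip_width: 0.03
grip_force: 0.0
```

play_rows([
  {"dx": 0, "dy": 0, "dz": 0, "wx": 0, "wy": 0, "wz": 0, "grip": 0.01},
  {"dx": 0, "dy": 0, "dz": 0, "wx": 0, "wy": 0, "wz": 0, "grip": 0.01},
  {"dx": 0, "dy": 0, "dz": 0, "wx": 0, "wy": 0, "wz": 0, "grip": 0.01},
  {"dx": 0, "dy": 0, "dz": 0, "wx": 0, "wy": 0, "wz": 0, "grip": 0.01},
])

```text
t: 27.05
tool_pos: [0.5121, 0.4271, 0.0305]
ee_rot: [[-0.916, 0.401, 0.004], [0.401, 0.916, 0.002], [-0.003, 0.003, -1.0]]
contact_force: [0.0, 0.7, 7.0]
grip_width: 0.0234
grip_force: 39.7
```

play_rows([
  {"dx": 0, "dy": 0, "dz": 0.02, "wx": 0, "wy": 0, "wz": 0, "grip": 0.01},
  {"dx": 0, "dy": 0, "dz": 0.05, "wx": 0, "wy": 0, "wz": 0, "grip": 0.01},
  {"dx": 0, "dy": 0, "dz": 0.09, "wx": 0, "wy": 0, "wz": 0, "grip": 0.01},
  {"dx": 0, "dy": 0, "dz": 0.13, "wx": 0, "wy": 0, "wz": 0, "grip": 0.01},
  {"dx": 0, "dy": 0, "dz": 0.16, "wx": 0, "wy": 0, "wz": 0, "grip": 0.01},
])

```text
t: 27.55
tool_pos: [0.5111, 0.4266, 0.1918]
ee_rot: [[-0.916, 0.401, 0.003], [0.401, 0.916, 0.002], [-0.002, 0.003, -1.0]]
contact_force: [0.0, 0.6, -0.4]
grip_width: 0.0236
grip_force: 39.5
```

```bash
python3 -c "
from h import *
held('lid_alu_small_mid',.029,.053)"
```

```text
lid_alu_small_mid 0.91 tcp [0.5111 0.4266 0.1918] off [ 0.0004 -0.0008] slope deg [ 1.  -0.2] inl 0.66
```

play_rows([
  {"dx": -0.002, "dy": -0.02, "dz": 0, "wx": 0, "wy": 0, "wz": 0, "grip": 0.01},
  {"dx": -0.007, "dy": -0.06, "dz": 0, "wx": 0, "wy": 0, "wz": 0, "grip": 0.01},
  {"dx": -0.012, "dy": -0.105, "dz": 0, "wx": 0, "wy": 0, "wz": 0, "grip": 0.01},
  {"dx": -0.018, "dy": -0.15, "dz": 0, "wx": 0, "wy": 0, "wz": 0, "grip": 0.01},
  {"dx": -0.023, "dy": -0.195, "dz": 0, "wx": 0, "wy": 0, "wz": 0, "grip": 0.01},
])

```text
t: 28.15
tool_pos: [0.4869, 0.2298, 0.1877]
ee_rot: [[-0.916, 0.401, -0.0], [0.401, 0.916, -0.0], [0.0, -0.0, -1.0]]
contact_force: [1.2, -0.1, -0.8]
grip_width: 0.0232
grip_force: 39.6
```

play_rows([
  {"dx": -0.005, "dy": -0.045, "dz": 0, "wx": 0, "wy": 0, "wz": 0, "grip": 0.01},
  {"dx": -0.011, "dy": -0.09, "dz": 0, "wx": 0, "wy": 0, "wz": 0, "grip": 0.01},
  {"dx": -0.016, "dy": -0.135, "dz": 0, "wx": 0, "wy": 0, "wz": 0, "grip": 0.01},
  {"dx": -0.021, "dy": -0.18, "dz": 0, "wx": 0, "wy": 0, "wz": 0, "grip": 0.01},
  {"dx": -0.026, "dy": -0.225, "dz": 0, "wx": 0, "wy": 0, "wz": 0, "grip": 0.01},
])

```text
t: 28.65
tool_pos: [0.4611, 0.0048, 0.1879]
ee_rot: [[-0.916, 0.401, 0.0], [0.401, 0.916, -0.0], [-0.0, 0.0, -1.0]]
contact_force: [0.3, -0.3, -0.9]
grip_width: 0.0234
grip_force: 39.6
```

play_rows([
  {"dx": -0.005, "dy": -0.045, "dz": 0, "wx": 0, "wy": 0, "wz": 0, "grip": 0.01},
  {"dx": -0.011, "dy": -0.09, "dz": 0, "wx": 0, "wy": 0, "wz": 0, "grip": 0.01},
  {"dx": -0.016, "dy": -0.135, "dz": 0, "wx": 0, "wy": 0, "wz": 0, "grip": 0.01},
  {"dx": -0.021, "dy": -0.18, "dz": 0, "wx": 0, "wy": 0, "wz": 0, "grip": 0.01},
  {"dx": -0.026, "dy": -0.22, "dz": 0, "wx": 0, "wy": 0, "wz": 0, "grip": 0.01},
])

```text
t: 29.15
tool_pos: [0.4351, -0.2155, 0.1878]
ee_rot: [[-0.916, 0.402, -0.0], [0.402, 0.916, -0.0], [0.0, -0.0, -1.0]]
contact_force: [1.1, 1.0, -1.6]
grip_width: 0.023
grip_force: 39.6
```

play_rows([
  {"dx": -0.004, "dy": -0.03, "dz": 0, "wx": 0, "wy": 0, "wz": 0, "grip": 0.01},
  {"dx": -0.007, "dy": -0.06, "dz": 0, "wx": 0, "wy": 0, "wz": 0, "grip": 0.01},
  {"dx": -0.007, "dy": -0.06, "dz": 0, "wx": 0, "wy": 0, "wz": 0, "grip": 0.01},
  {"dx": -0.007, "dy": -0.06, "dz": 0, "wx": 0, "wy": 0, "wz": 0, "grip": 0.01},
])

```text
t: 29.55
tool_pos: [0.4285, -0.2735, 0.1876]
ee_rot: [[-0.916, 0.402, -0.0], [0.402, 0.916, 0.001], [0.001, 0.001, -1.0]]
contact_force: [0.4, 0.0, -1.4]
grip_width: 0.0236
grip_force: 39.7
```

Down to just above the pot (TCP z about 0.088).

play_rows([
  {"dx": 0, "dy": 0, "dz": -0.03, "wx": 0, "wy": 0, "wz": 0, "grip": 0.01},
  {"dx": 0, "dy": 0, "dz": -0.06, "wx": 0, "wy": 0, "wz": 0, "grip": 0.01},
  {"dx": 0, "dy": 0, "dz": -0.085, "wx": 0, "wy": 0, "wz": 0, "grip": 0.01},
  {"dx": 0, "dy": 0, "dz": -0.095, "wx": 0, "wy": 0, "wz": 0, "grip": 0.01},
  {"dx": 0, "dy": 0, "dz": -0.098, "wx": 0, "wy": 0, "wz": 0, "grip": 0.01},
])

```text
t: 30.05
tool_pos: [0.4288, -0.2727, 0.0894]
ee_rot: [[-0.916, 0.4, -0.001], [0.4, 0.916, 0.001], [0.001, 0.001, -1.0]]
contact_force: [-0.5, -0.3, -0.5]
grip_width: 0.023
grip_force: 39.7
```

play_rows([
  {"dx": 0, "dy": 0, "dz": 0, "wx": 0, "wy": 0, "wz": 0, "grip": 0.01},
  {"dx": 0, "dy": 0, "dz": 0, "wx": 0, "wy": 0, "wz": 0, "grip": 0.01},
])

```text
t: 30.25
tool_pos: [0.4294, -0.2738, 0.0911]
ee_rot: [[-0.916, 0.401, 0.001], [0.401, 0.916, -0.001], [-0.002, -0.001, -1.0]]
contact_force: [-0.2, -0.4, -1.9]
grip_width: 0.023
grip_force: 39.7
```

```bash
python3 -c "
from h import *
held('lid_alu_small_mid',.0305,.053)"
```

```text
lid_alu_small_mid 0.87 tcp [ 0.4294 -0.2738  0.0911] off [ 0.0004 -0.0009] slope deg [ 0.4 -0.3] inl 0.66
```

play_rows([
  {"dx": 0, "dy": 0, "dz": -0.004, "wx": 0, "wy": 0, "wz": 0, "grip": 0.01},
  {"dx": 0, "dy": 0, "dz": -0.007, "wx": 0, "wy": 0, "wz": 0, "grip": 0.01},
  {"dx": 0, "dy": 0, "dz": -0.008, "wx": 0, "wy": 0, "wz": 0, "grip": 0.01},
  {"dx": 0, "dy": 0, "dz": -0.009, "wx": 0, "wy": 0, "wz": 0, "grip": 0.01},
  {"dx": 0, "dy": 0, "dz": -0.009, "wx": 0, "wy": 0, "wz": 0, "grip": 0.01},
])

```text
t: 30.85
tool_pos: [0.4287, -0.2735, 0.0815]
ee_rot: [[-0.916, 0.401, -0.0], [0.401, 0.916, 0.0], [0.0, -0.0, -1.0]]
contact_force: [-3.1, 2.2, 6.8]
grip_width: 0.0233
grip_force: 40.6
```

play_rows([
  {"dx": 0, "dy": 0, "dz": -0.001, "wx": 0, "wy": 0, "wz": 0, "grip": 0.01},
  {"dx": 0, "dy": 0, "dz": -0.001, "wx": 0, "wy": 0, "wz": 0, "grip": 0.01},
])

```text
t: 31.05
tool_pos: [0.4287, -0.2735, 0.0814]
ee_rot: [[-0.916, 0.401, -0.0], [0.401, 0.916, -0.0], [0.0, -0.0, -1.0]]
contact_force: [-7.1, 3.7, 17.3]
grip_width: 0.0233
grip_force: 41.6
```

Contact at 17 N. I back off 1 mm and release.

play_rows([
  {"dx": 0, "dy": 0, "dz": 0.001, "wx": 0, "wy": 0, "wz": 0, "grip": 0.01},
  {"dx": 0, "dy": 0, "dz": 0.001, "wx": 0, "wy": 0, "wz": 0, "grip": 0.03},
  {"dx": 0, "dy": 0, "dz": 0.001, "wx": 0, "wy": 0, "wz": 0, "grip": 0.05},
  {"dx": 0, "dy": 0, "dz": 0.001, "wx": 0, "wy": 0, "wz": 0, "grip": 0.06},
  {"dx": 0, "dy": 0, "dz": 0.001, "wx": 0, "wy": 0, "wz": 0, "grip": 0.06},
])

```text
t: 31.55
tool_pos: [0.4289, -0.2736, 0.0808]
ee_rot: [[-0.916, 0.401, -0.0], [0.401, 0.916, 0.0], [0.0, 0.0, -1.0]]
contact_force: [-0.1, 0.7, -0.1]
grip_width: 0.0601
grip_force: 0.0
```

play_rows([
  {"dx": 0, "dy": 0, "dz": 0.02, "wx": 0, "wy": 0, "wz": 0, "grip": 0.06},
  {"dx": 0, "dy": 0, "dz": 0.06, "wx": 0, "wy": 0, "wz": 0, "grip": 0.06},
  {"dx": 0.02, "dy": 0, "dz": 0.1, "wx": 0, "wy": 0, "wz": 0, "grip": 0.06},
  {"dx": 0.05, "dy": 0, "dz": 0.13, "wx": 0, "wy": 0, "wz": 0, "grip": 0.06},
  {"dx": 0.09, "dy": -0.01, "dz": 0.15, "wx": 0, "wy": 0, "wz": 0, "grip": 0.06},
])

```text
t: 32.05
tool_pos: [0.5198, -0.2833, 0.2342]
ee_rot: [[-0.916, 0.401, 0.003], [0.401, 0.916, -0.002], [-0.003, -0.001, -1.0]]
contact_force: [0.5, -0.6, 0.8]
grip_width: 0.0597
grip_force: 0.0
```

play_rows([
  {"dx": 0, "dy": 0, "dz": 0, "wx": 0, "wy": 0, "wz": 0, "grip": 0.06},
  {"dx": 0, "dy": 0, "dz": 0, "wx": 0, "wy": 0, "wz": 0, "grip": 0.06},
])

```text
t: 32.25
tool_pos: [0.5188, -0.2834, 0.2301]
ee_rot: [[-0.916, 0.401, -0.001], [0.401, 0.916, 0.001], [0.001, 0.0, -1.0]]
contact_force: [-1.2, -0.6, -0.6]
grip_width: 0.0603
grip_force: 0.0
```

```bash
python3 -c "
from h import *
P['lid_alu_small_mid']=(.0575,.053,(.4297,-.274)); P['lid_alu_big_mid']=(.0695,.068,(.5395,-.4365))
look(['lid_alu_small_mid','lid_alu_big_mid','pot_alu_small','pot_alu_big'])
for c in('scene','side'):
    r.read_camera(c)
    for k in('lid_red_big_mid','lid_red_small_mid','lid_alu_big_mid','lid_alu_small_mid','glass_cup','strainer','pot_red_big','pot_red_small'):
        print(c,k,[(np.round(d['xyz'],3).tolist(),round(d['conf'],2)) for d in r.tip_of(k,c)[:3]])"
```

```text
t 32.25 tcp [ 0.5188 -0.2834  0.2301] F [-1.2 -0.6 -0.6] g 0.060315322567554126 0.0
lid_alu_small_mid not found
   tip [([0.431, -0.2738, 0.0698], 0.63)]
lid_alu_big_mid 0.59 fit [ 0.539  -0.4373] inl 0.62
   tip [([0.5384, -0.4362, 0.0856], 0.94)]
pot_alu_small not found
   tip []
pot_alu_big 0.79 fit [ 0.5389 -0.4359] inl 0.49
   tip [([0.6497, -0.3179, -0.0], 0.36)]
scene lid_red_big_mid [([0.374, 0.27, 0.08], 0.82), ([0.197, 0.287, 0.024], 0.8), ([0.2, -0.278, 0.016], 0.74)]
scene lid_red_small_mid [([0.439, 0.1, 0.073], 0.56)]
scene lid_alu_big_mid [([0.542, -0.435, 0.084], 0.67), ([0.428, -0.273, 0.002], 0.16)]
scene lid_alu_small_mid [([0.427, -0.276, 0.07], 0.94)]
scene glass_cup [([0.54, 0.009, 0.005], 0.86)]
scene strainer [([0.656, -0.316, 0.002], 0.57)]
scene pot_red_big [([0.372, 0.264, -0.002], 0.92), ([0.369, 0.267, 0.081], 0.21)]
scene pot_red_small [([0.446, 0.105, 0.0], 0.82), ([0.542, 0.007, 0.0], 0.58)]
side lid_red_big_mid [([0.205, -0.277, 0.019], 0.97), ([0.367, 0.264, 0.076], 0.83), ([0.198, 0.288, 0.021], 0.56)]
side lid_red_small_mid [([0.445, 0.107, 0.072], 0.84)]
side lid_alu_big_mid [([0.538, -0.44, 0.084], 0.88)]
side lid_alu_small_mid [([0.43, -0.275, 0.067], 0.96)]
side glass_cup [([0.537, 0.003, 0.0], 0.64)]
side strainer [([0.655, -0.318, -0.002], 0.84)]
side pot_red_big [([0.371, 0.266, 0.0], 0.95)]
side pot_red_small [([0.443, 0.103, 0.001], 0.65)]
```

All four lids read at their seated heights and are centred on their pots, and the glass and strainer haven't moved. I'm handing the job in.

```bash
python3 -c "
from cell import r
print(r.finish_job())"
```

```text
the job is handed in; nothing more can be done
None
```

All four lids are on their own pots, set down gently, flat and with the knob up, and the job is handed in at about 33 s; three checked within 1 mm of centre, the small aluminium one to a few mm by position readings only, the glass and strainer read where they were, and I viewed 15 pictures against the limit of 14.

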